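# Put the bearing-press drifts away

## Task

Put the bearing drifts away: swing the rack's keeper bar open, turn and work each hexagonal-footed drift into a hexagonal nest until it drops fully home, and stand the round-footed drifts upright in the black tray. Then swing the keeper shut to its stop over the nests. Leave the tape measure and the yellow-lidded jar where they are.

Things in the scene. Friction and masses are not known exactly. Their poses are not given: they have to be found in the camera images.
- tray_in (a point): Shallow open black plastic tray, 170 mm long along the point's y axis, 76 mm wide along its x axis, walls 4 mm thick and 24 mm high, fixed to the bench. The point is in the middle of its flat inner floor (162 x 68 mm), 4 mm above the bench.
- rack: Grey rack fixed to the bench: plate 84 x 285 mm, 8 mm thick, with three hexagonal nests in a row along its y axis, the keeper's pivot post near the +y end. Origin: centre of the underside. Each nest is 48.5 mm across flats inside, its 6 mm walls stand from 8 to 24 mm above the bench; flat walls face the rack's +x and -x axis (and every 60 degrees).
- keeper_pivot (a point): The keeper's pivot on the rack, 115 mm from the rack's centre along its +y axis; height of the keeper's underside, 70 mm above the bench.
- keeper (a joint): Steel keeper bar, 20 mm wide, 8 mm thick, swinging level about the pivot post with slight friction, underside 70 mm above the bench, 255 mm long from the pivot. Rad: 0 = shut, at its stop, over all three nests; grows counter-clockwise from above, away from the robot, to 1.7 = fully open. A drift fully home passes 6 mm beneath it; one not home blocks it.
- keeper_knob (a point): Middle of the keeper's round black upright knob, 22 mm in diameter, on top of the bar from 83 to 109 mm above the bench, 130 mm from the pivot. It moves with the keeper; point 96 mm above the bench.
- nest1 (a point): Middle of the floor of hexagonal nest 1 of the rack (nest 1 is nearest the pivot; 72 mm apart), 8 mm above the bench; same axes as the rack. Any hexagonal drift fits any nest.
- nest2 (a point): Middle of the floor of hexagonal nest 2 of the rack (nest 1 is nearest the pivot; 72 mm apart), 8 mm above the bench; same axes as the rack. Any hexagonal drift fits any nest.
- nest3 (a point): Middle of the floor of hexagonal nest 3 of the rack (nest 1 is nearest the pivot; 72 mm apart), 8 mm above the bench; same axes as the rack. Any hexagonal drift fits any nest.
- hex1_mid (a point): Hexagonal-footed bearing drift, bare aluminium, about 0.16 kg, 56 mm high, standing on its foot: hexagonal foot 46 mm across flats, 20 mm high, with a round stem 30 mm in diameter on it. The point is on its axis half-way up (28 mm above its underside); z points up the stem, one pair of the foot's flats faces the point's +x and -x axis. May be absent.
- hex2_mid (a point): Hexagonal-footed bearing drift, bare aluminium, about 0.16 kg, 56 mm high, standing on its foot: hexagonal foot 46 mm across flats, 20 mm high, with a round stem 30 mm in diameter on it. The point is on its axis half-way up (28 mm above its underside); z points up the stem, one pair of the foot's flats faces the point's +x and -x axis. May be absent.
- hex3_mid (a point): Hexagonal-footed bearing drift, bare aluminium, about 0.16 kg, 56 mm high, standing on its foot: hexagonal foot 46 mm across flats, 20 mm high, with a round stem 30 mm in diameter on it. The point is on its axis half-way up (28 mm above its underside); z points up the stem, one pair of the foot's flats faces the point's +x and -x axis. May be absent.
- round1_mid (a point): Round-footed bearing drift, bare aluminium, 0.16 kg, like the others but with a plain round foot 46 mm in diameter and 20 mm high below the 30 mm stem; 56 mm high in all. The point is on its axis half-way up (28 mm above its underside); z points up the stem. May be absent.
- round2_mid (a point): Round-footed bearing drift, bare aluminium, 0.16 kg, like the others but with a plain round foot 46 mm in diameter and 20 mm high below the 30 mm stem; 56 mm high in all. The point is on its axis half-way up (28 mm above its underside); z points up the stem. May be absent.
- round3_mid (a point): Round-footed bearing drift, bare aluminium, 0.16 kg, like the others but with a plain round foot 46 mm in diameter and 20 mm high below the 30 mm stem; 56 mm high in all. The point is on its axis half-way up (28 mm above its underside); z points up the stem. May be absent.
- parts_drawers: Grey cabinet of small drawers beside the work, fixed, in the way of a wide hand: 150 x 340 x 215 mm, one drawer pulled out 33 mm; its front faces along its -x axis, the drawers reach 120 mm from its origin that way. Origin: centre of its underside.
- tape_measure_mid (a point): Yellow tape measure, 65 x 82 x 36 mm, a bystander; the point is at its centre.
- clear_jar_mid (a point): Grey-white jar with a yellow lid, 69 mm in diameter, 66 mm high, a bystander; the point is at its centre.
There are look-alikes about, which are no part of the job. Leave any blue or purple look-alike of the part that bears round2_mid alone.

How it is judged:
By the outcome, as a careful person would: the job done as asked, in the order asked, and still so for the second after the job is handed in, with the robot touching nothing.
Of hex1, hex2, hex3 only 2 to 3 are there at a start; the rules pass over those that are not, and their reading is None.
Of round1, round2, round3 only 2 to 3 are there at a start; the rules pass over those that are not, and their reading is None.
At some moment in a run one of hex1, hex2, hex3, round1, round2, round3 may be knocked a few centimetres aside while the robot is not near it.
Once in a run the grip may slacken for a moment while it holds something.
It also fails if it takes over 210 s, if anything falls off the work surface, if the arm or the gripper's body presses on something with over 40 N, if the wrist force passes 120 N, or if a joint passes its speed limit or range.

## Robot

A 6-joint arm with a two-finger parallel gripper is mounted at the origin on a cart in front of the work surface, level with it; the furniture and walls round the work are solid. World frame = base frame: x ahead of the robot, y to its left, z up, the work surface at z = 0. Lengths are in m, angles in rad, forces in N, time in s.
With the tool pointing down it reaches from about 0.425 to 0.95 m from the base axis. Payload 3.5 kg.
Tool frame: the origin (TCP) lies at the very end of the fingers, on their centre line; the grasp point (between the pads) lies 19 mm behind it; y points along the fingers, z is the direction in which the jaws open and shut, and the axes are right-handed (so a half turn about y gives the same grasp; the last joint's range is limited). The gripper opens to 85 mm and grips with 20 to 120 N. Pads are 22 mm wide; open, the fingers measure 114 mm over their backs; the gripper's body (76 mm by 85 mm) begins 54 mm behind the grasp point. The pads swing forward as they close: fully open they stand 13 mm farther back than shut.
Start: joints at [-1.404, 0.286, 1.577, -0, 1.279, -0.15], TCP at [0.21, -0.641, 0.206] pointing down, gripper open.
Joint ranges: [-2.77, 2.77], [-0.9, 2.22], [0.21, 2.48], [-1.53, 4.67], [0.24, 2.81], [-2.84, 2.84]. Speed limits (rad/s): [2.79, 2.79, 3.14, 3.14, 3.14, 3.14].

## Interface

Orientations are given as a unit quaternion [x, y, z, w].
In Python, from plant import ctrl gives the robot as it stands. The module is installed in compiled form; this text tells all that it offers.
- The arm moves only by the tool jog_arm, never from a script. Its argument "deltas" is a list of rows, each a list of 3 entries, a list of its own where there are three numbers: the turn, a rotation vector about the tool's x, y, z in rad, then the shift along the tool's x, y, z in m, then the opening, from 0 (shut) to 1 (fully open). In form: [[[wx, wy, wz], [dx, dy, dz], gripper], ...]. A call has 1 to 10 rows; each row is the pose to reach, as a shift and turn from the pose measured when the call began, along the tool's axes at that moment; what a row does not reach only later rows make up. A row lasts 1/12 s, in which the tool goes at most 41.7 mm and 7.16 degrees, less where a joint would pass 70% of its speed; a pose out of reach is approached as far as the arm can. A call with a gripper value outside its range is refused whole. The fingers move at their own pace and stop on an object; "force" is the grip in N (left out, the last holds). Time passes only in rows, so rows that repeat a pose let the fingers close. It gives the time, the measured TCP pose, the force and the opening at its end, in the units of the state.
- ctrl.get_state(): the state, without advancing time (a new reading comes with each control period).
- ctrl.read_camera(name): name is "side" or "top" or "wrist"; returns a dict with "pixels" (480x640x3 uint8, blue, green, red), "range_z" (480x640 float32, m along the optical axis (not along the pixel's ray), 0 where there is no reading), "fx", "fy", "cx", "cy" (pixels), "k1" (the pictures are not rectified: a ray, as slopes to the right and down, at radius r is drawn at 1 + k1 r^2 times it, then the intrinsics apply), "T" (4x4, takes a point from camera to world coordinates); the wrist camera has in their place "mount" (4x4, takes a point from camera to tool coordinates, whose origin is the TCP and whose axes are the tool frame's). Camera axes: x right, y up, looking along -z (the intrinsics and any distortion apply to the point x, -y, -z); pixel columns grow to the right and rows downward; lengths in m; the calibration is good to about 2 mm. A picture is of the moment at which its call begins: read the wrist's pose just before it.
- ctrl.sign_off(): hands the job in, once; it reports no verdict.
The state is a dict: "time": time; "qpos": joint angles; "dq": joint speeds; "joint_efforts": joint torques, N m; "eef_pos": TCP position; "tcp_rot": TCP orientation; "contact_force": force on the tool from outside, world axes, zero at the start; "wrist_torque": the same for the moment, N m; "opening": opening from 0.0 (shut) to 1.0 (fully open).
Only numpy, scipy, OpenCV 4.12 (cv2) and the standard library are available. Lean on these libraries where they do the work, as an engineer would, in place of code of your own. Each camera call takes 0.05 s, during which the arm holds its last target.

## Working session

There is one attempt and no reset: what is moved stays moved. The work goes in short steps, Python scripts to look and compute and a tool call to move; the robot and the scene stay as the last step left them, time stands still between calls to the robot, and variables do not carry over. Pictures are saved under pics/ and viewed, and the job is handed in when it is done.

Besides the shell and the picture viewer there is one more tool, called after ">>>" as name([rows], argument=value, ...), one row to a line, values as JSON. jog_arm: Moves the arm, as the interface text tells. Its arguments: {"type":"object","properties":{"deltas":{"type":"array","items":{"type":"array"}},"force":{"type":"number"}},"required":["deltas"]}

```bash
mkdir -p pics; ls; cat > h.py <<'E'
import numpy as np, cv2
from plant import ctrl
from scipy.spatial.transform import Rotation as R
def cam(name):
    s=ctrl.get_state(); c=ctrl.read_camera(name)
    if name=="wrist":
        M=np.eye(4);M[:3,:3]=R.from_quat(s["tcp_rot"]).as_matrix();M[:3,3]=s["eef_pos"]
        c["T"]=M@np.array(c["mount"])
    return c
def ray(c,u,v):
    K=np.array([[c["fx"],0,c["cx"]],[0,c["fy"],c["cy"]],[0,0,1.]])
    p=cv2.undistortPoints(np.array([[[u,v]]],float),K,np.array([c["k1"],0,0,0,0.]))[0,0]
    T=np.array(c["T"]); d=T[:3,:3]@np.array([p[0],-p[1],-1.]); return T[:3,3],d
def onz(c,u,v,z):
    o,d=ray(c,u,v); return o+d*(z-o[2])/d[2]
def proj(c,P):
    T=np.array(c["T"]); q=np.linalg.inv(T)@np.append(P,1); x=q[0]/-q[2]; y=-q[1]/-q[2]; r=1+c["k1"]*(x*x+y*y)
    return c["fx"]*x*r+c["cx"], c["fy"]*y*r+c["cy"]
def pt(c,u,v):
    o,d=ray(c,u,v); return o+d*c["range_z"][int(round(v)),int(round(u))]
E
python3 - <<'E'
from h import *
for n in("side","top","wrist"):
    c=cam(n); cv2.imwrite(f"pics/{n}0.png",c["pixels"]); print(n,np.round(c["T"],3).tolist(),c["fx"],c["k1"])
print(ctrl.get_state())
E
```

```text
pics
side [[0.999, -0.024, 0.03, 0.556], [0.039, 0.675, -0.737, -0.852], [-0.002, 0.738, 0.675, 0.793], [0.0, 0.0, 0.0, 1.0]] 439.41695363587763 0.03778729578160865
top [[-0.001, 0.994, -0.109, 0.422], [-1.0, 0.003, 0.03, -0.057], [0.031, 0.109, 0.994, 1.144], [0.0, 0.0, 0.0, 1.0]] 433.69651951518296 0.007259654181453321
wrist [[0.311, 0.907, 0.284, 0.284], [-0.95, 0.298, 0.09, -0.616], [-0.003, -0.298, 0.954, 0.373], [0.0, 0.0, 0.0, 1.0]] 340.62404308463573 -0.05384506239756324
{'time': 0.15, 'qpos': array([-1.40399382e+00,  2.86986975e-01,  1.57783988e+00, -3.12562047e-05,
        1.27860091e+00, -1.49993517e-01]), 'dq': array([-0.00278455, -0.00221659, -0.0044856 ,  0.00019719, -0.00063431,
        0.00045242]), 'joint_efforts': array([ 1.12980131e-03, -4.06598210e+01, -2.93143952e+01, -8.01470446e-05,
        3.89769804e-03, -4.60304562e-06]), 'eef_pos': array([ 0.21020925, -0.64084715,  0.20504889]), 'tcp_rot': array([-0.11155567,  0.69890259, -0.69760518,  0.11152361]), 'contact_force': array([ 0.34162955,  0.34659827, -0.02939047]), 'wrist_torque': array([ 0.01539285, -0.002838  ,  0.00031056]), 'opening': 0.9997059351956183}
```

View pics/top0.png

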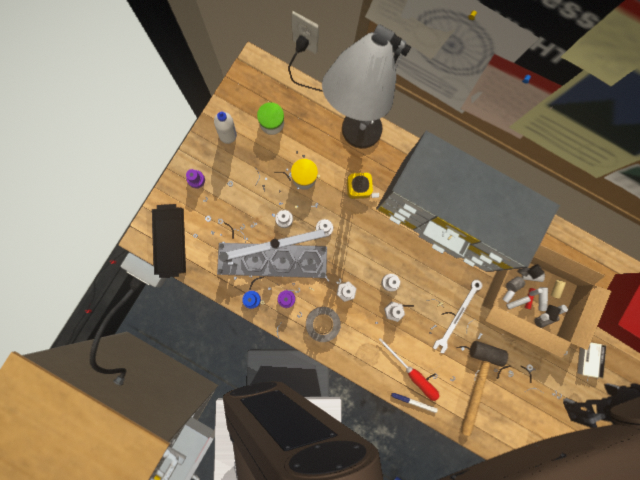

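View pics/side0.png

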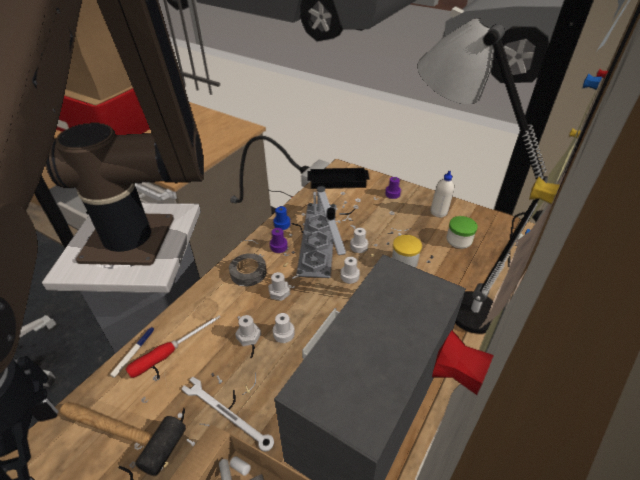

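View pics/wrist0.png

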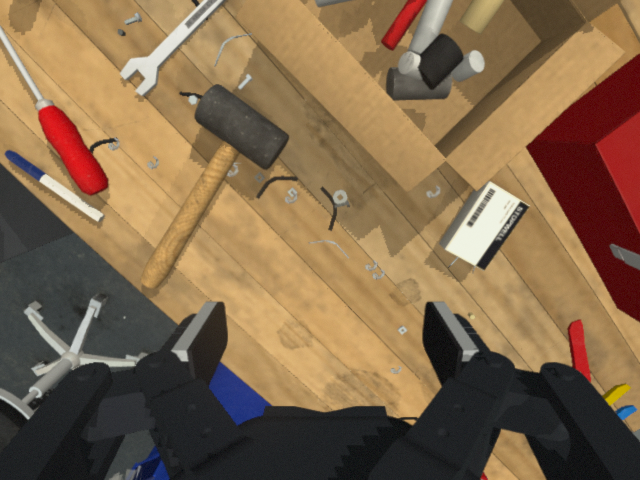

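```bash
python3 - <<'E'
import cv2,numpy as np
a=cv2.imread("pics/top0.png")[195:335,205:425]; cv2.imwrite("pics/tc0.png",cv2.resize(a,None,fx=3.6,fy=3.6,interpolation=cv2.INTER_CUBIC))
a=cv2.imread("pics/side0.png")[165:355,220:380]; cv2.imwrite("pics/sc0.png",cv2.resize(a,None,fx=3.1,fy=3.1,interpolation=cv2.INTER_CUBIC))
E
```

```text
(no output)
```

View pics/tc0.png

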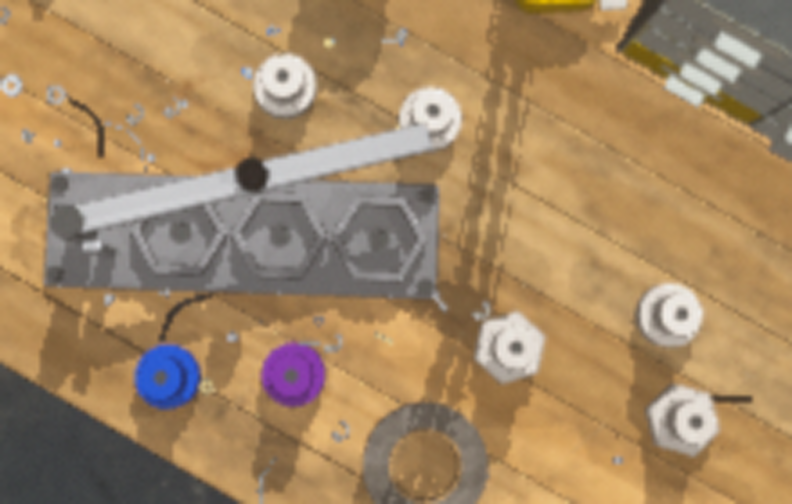

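View pics/sc0.png

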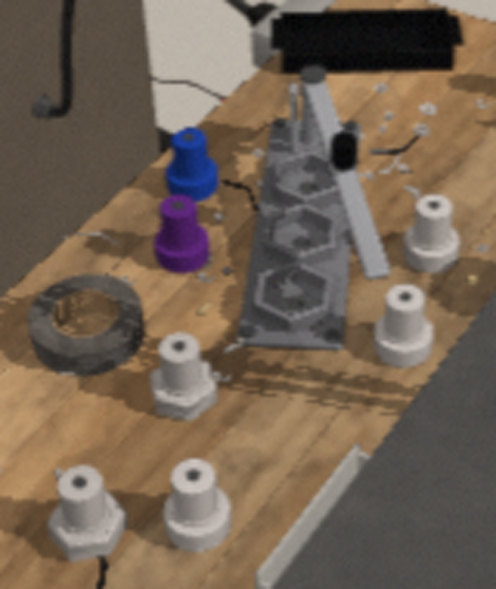

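```bash
cat >> h.py <<'E'
def cloud(c):
    v,u=np.mgrid[0:480,0:640]
    K=np.array([[c["fx"],0,c["cx"]],[0,c["fy"],c["cy"]],[0,0,1.]])
    p=cv2.undistortPoints(np.stack([u,v],-1).reshape(-1,1,2).astype(float),K,np.array([c["k1"],0,0,0,0.])).reshape(480,640,2)
    z=c["range_z"]; q=np.stack([p[...,0]*z,-p[...,1]*z,-z],-1); T=np.array(c["T"])
    P=q@T[:3,:3].T+T[:3,3]; P[z<=0]=np.nan; return P
def blobs(m,mn=15):
    n,l,s,ce=cv2.connectedComponentsWithStats(m.astype(np.uint8))
    return [(l==i,s[i],ce[i]) for i in range(1,n) if s[i,4]>=mn]
E
python3 - <<'E'
from h import *
for n in("top","side"):
    c=cam(n); P=cloud(c); hsv=cv2.cvtColor(c["pixels"],cv2.COLOR_BGR2HSV)
    ws=(P[...,0]>.3)&(P[...,0]<1)&(abs(P[...,1])<.55)
    m=ws&(P[...,2]>.048)&(P[...,2]<.064)
    for b,s,ce in blobs(m,20):
        print(n,"stemtop",np.round(ce,1),s[4],np.round(P[b].mean(0),4),np.round(np.ptp(P[b],0),3),hsv[b].mean(0).round())
    m=ws&(P[...,2]>.073)&(P[...,2]<.085)
    for b,s,ce in blobs(m,60): print(n,"bar?",np.round(ce,1),s[4],np.round(P[b].mean(0),4),cv2.minAreaRect((P[b][:,:2]*1000).astype(np.float32)))
    m=ws&(P[...,2]>.003)&(P[...,2]<.014)&(hsv[...,1]<70)
    for b,s,ce in blobs(m,400): print(n,"rack?",np.round(ce,1),s[4],np.round(P[b].mean(0),4),cv2.minAreaRect((P[b][:,:2]*1000).astype(np.float32)))
    m=ws&(P[...,2]>.001)&(P[...,2]<.035)&(hsv[...,2]<45)
    for b,s,ce in blobs(m,300): print(n,"tray?",np.round(ce,1),s[4],np.round(P[b].mean(0),4),cv2.minAreaRect((P[b][:,:2]*1000).astype(np.float32)))
    m=ws&(P[...,2]>.092)&(P[...,2]<.115)
    for b,s,ce in blobs(m,15): print(n,"knob?",np.round(ce,1),s[4],np.round(P[b].mean(0),4))
E
```

```text
top stemtop [270.  115.6] 563 [0.8768 0.025  0.0574] [0.069 0.067 0.015] [ 45. 198. 174.]
top stemtop [440.9 135.1] 336 [ 0.8294 -0.4213  0.0561] [0.148 0.256 0.016] [ 18.  71. 108.]
top stemtop [227.  134.1] 46 [0.8265 0.1355 0.0554] [0.026 0.044 0.016] [ 18.  46. 125.]
top stemtop [191.4 174.8] 111 [0.7183 0.2232 0.0558] [0.029 0.028 0.011] [141. 139. 155.]
top stemtop [300.  183.2] 24 [ 0.6973 -0.0533  0.0603] [0.014 0.036 0.008] [ 23. 191. 161.]
top stemtop [386.6 209. ] 31 [ 0.6322 -0.275   0.0568] [0.024 0.038 0.015] [ 22. 105. 117.]
top stemtop [282.9 216.2] 107 [ 0.6125 -0.0102  0.0561] [0.028 0.025 0.012] [ 17.  16. 215.]
top stemtop [413.1 224.2] 31 [ 0.5932 -0.3421  0.0568] [0.024 0.042 0.015] [ 22.  69. 110.]
top stemtop [324.9 225.3] 106 [ 0.5896 -0.1166  0.0555] [0.028 0.028 0.012] [ 16.  15. 215.]
top stemtop [393.4 282. ] 109 [ 0.4461 -0.2889  0.0554] [0.025 0.028 0.013] [ 17.  18. 213.]
top stemtop [347.6 291.2] 112 [ 0.4232 -0.173   0.0556] [0.027 0.028 0.012] [ 16.  18. 210.]
top stemtop [492.9 298.8] 48 [ 0.404  -0.5397  0.056 ] [0.038 0.017 0.016] [ 16. 127. 101.
[... 4122 characters left out ...]
0.4869  0.0055] ((376.297119140625, -477.9048767089844), (27.309297561645508, 181.31646728515625), 54.9193000793457)
side tray? [337.7 177.6] 1038 [0.5536 0.2876 0.0114] ((553.9863891601562, 284.7029724121094), (184.45523071289062, 83.85785675048828), 3.802779197692871)
side tray? [472.3 314.7] 867 [ 0.856  -0.2376  0.0179] ((864.2676391601562, -227.9803466796875), (101.42022705078125, 66.8302230834961), 66.5164794921875)
side knob? [445.3 186. ] 163 [0.8413 0.1239 0.1029]
side knob? [330.1 212.3] 79 [5.375e-01 5.000e-04 1.037e-01]
side knob? [512.5 223.7] 16 [ 0.9749 -0.0288  0.1045]
side knob? [484.1 288.8] 63 [ 0.8611 -0.238   0.1033]
side knob? [415.1 403.2] 109 [ 0.6914 -0.4915  0.1043]
```

```bash
cat >> h.py <<'E'
def goal(pos,jaw=None,tag=""):
    """print shift/turn in tool axes to reach pos with jaw (tool z) heading jaw rad (mod pi)"""
    s=ctrl.get_state(); Rm=R.from_quat(s["tcp_rot"]).as_matrix(); p=np.array(s["eef_pos"])
    cur=np.arctan2(Rm[1,2],Rm[0,2])
    if jaw is None: jaw=cur
    jaw=cur+(jaw-cur+np.pi/2)%np.pi-np.pi/2
    z=np.array([np.cos(jaw),np.sin(jaw),0]);y=np.array([0,0,-1.]);x=np.cross(y,z)
    G=np.stack([x,y,z],1)
    w=R.from_matrix(Rm.T@G).as_rotvec()
    print(tag,"w",w.round(3).tolist(),"d",(Rm.T@(np.array(pos)-p)).round(4).tolist(),"jaw %.3f->%.3f"%(cur,jaw))
def st():
    s=ctrl.get_state(); Rm=R.from_quat(s["tcp_rot"]).as_matrix()
    print("t",round(s["time"],2),"p",s["eef_pos"].round(4),"jaw",round(np.arctan2(Rm[1,2],Rm[0,2]),3),"q",s["qpos"].round(2),"F",s["contact_force"].round(1),"M",s["wrist_torque"].round(2),"op",round(s["opening"],3))
E
python3 - <<'E'
from h import *
st(); print(np.round(R.from_quat(ctrl.get_state()["tcp_rot"]).as_matrix(),2)); print(np.round(ctrl.read_camera("wrist")["mount"],3))
goal([.50,-.02,.22],None);goal([.50,-.02,.22],0);goal([.50,-.02,.22],np.pi/2)
E
```

```text
t 0.25 p [ 0.2102 -0.641   0.2054] jaw -1.254 q [-1.4   0.29  1.58 -0.    1.28 -0.15] F [ 0.6 -0.6 -0.1] M [0.03 0.02 0.03] op 0.999
[[-0.95 -0.    0.31]
 [-0.31  0.   -0.95]
 [-0.   -1.   -0.  ]]
[[ 0.    -0.954 -0.299 -0.078]
 [ 0.001  0.299 -0.954 -0.168]
 [ 1.    -0.     0.001 -0.001]
 [ 0.     0.     0.     1.   ]]
 w [0.001, -0.0, -0.0] d [-0.4688, -0.0139, -0.5] jaw -1.254->-1.254
 w [0.001, -1.254, -0.001] d [-0.4688, -0.0139, -0.5] jaw -1.254->0.000
 w [0.001, 0.317, 0.0] d [-0.4688, -0.0139, -0.5] jaw -1.254->-1.571
```

>>> jog_arm([
  [[0,0.317,0],[-0.469,-0.014,-0.5],1],
  [[0,0.317,0],[-0.469,-0.014,-0.5],1],
  [[0,0.317,0],[-0.469,-0.014,-0.5],1],
  [[0,0.317,0],[-0.469,-0.014,-0.5],1],
  [[0,0.317,0],[-0.469,-0.014,-0.5],1],
  [[0,0.317,0],[-0.469,-0.014,-0.5],1],
  [[0,0.317,0],[-0.469,-0.014,-0.5],1],
  [[0,0.317,0],[-0.469,-0.014,-0.5],1],
  [[0,0.317,0],[-0.469,-0.014,-0.5],1],
  [[0,0.317,0],[-0.469,-0.014,-0.5],1],
])

```text
time: 1.13
eef_pos: [0.3868, -0.262, 0.2149]
tcp_rot: [0.0, 0.707, -0.707, -0.0]
contact_force: [0.7, -0.5, -0.0]
opening: 0.996
```

```bash
python3 - <<'E'
from h import *
st(); goal([.50,-.02,.22],np.pi/2)
E
```

```text
t 1.13 p [ 0.3868 -0.262   0.2149] jaw -1.572 q [-0.81 -0.2   2.06  0.    1.28  0.76] F [ 0.7 -0.5 -0. ] M [-0.04 -0.07 -0.02] op 0.996
 w [0.0, -0.001, -0.001] d [-0.113, -0.005, -0.2421] jaw -1.572->-1.571
```

```bash
python3 - <<'E'
from h import *
c=cam("wrist"); cv2.imwrite("pics/w1.png",c["pixels"]); np.save("w1T.npy",c["T"])
P=cloud(c)
m=(P[...,2]>.048)&(P[...,2]<.064)
for b,s,ce in blobs(m,100): print(ce.round(1),s[4],P[b].mean(0).round(4))
E
```

```text
[159.4   1.9] 104 [ 0.5772 -0.1182  0.0533]
[571.3  85.4] 125 [ 0.5109 -0.4869  0.0547]
[614.2 117.7] 294 [ 0.4838 -0.534   0.0568]
[614.9 181.3] 1019 [ 0.4237 -0.5494  0.0558]
[355.9 153. ] 781 [ 0.4479 -0.2898  0.0563]
[234.5 177.9] 755 [ 0.4251 -0.1744  0.0561]
[632.1 197.5] 310 [ 0.4083 -0.5703  0.0583]
[ 84.1 198.5] 768 [ 0.4063 -0.0203  0.0556]
[  8.6 201.5] 513 [0.4041 0.0643 0.0548]
[632.7 217.3] 145 [ 0.3881 -0.5752  0.0596]
[361.8 229.3] 699 [ 0.3739 -0.2976  0.0558]
[607.6 261. ] 1493 [ 0.341  -0.5583  0.0612]
[141.9 461.2] 621 [ 0.0554 -0.0174  0.0566]
```

View pics/w1.png

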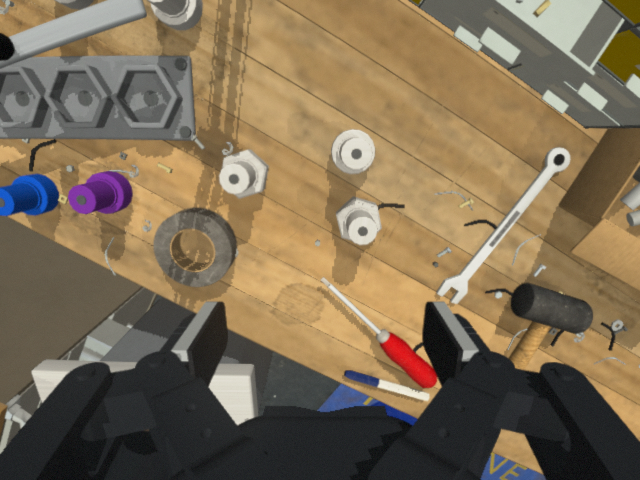

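>>> jog_arm([
  [[0,0,0],[-0.113,-0.005,-0.242],0.6],
  [[0,0,0],[-0.113,-0.005,-0.242],0.6],
  [[0,0,0],[-0.113,-0.005,-0.242],0.6],
  [[0,0,0],[-0.113,-0.005,-0.242],0.6],
  [[0,0,0],[-0.113,-0.005,-0.242],0.6],
  [[0,0,0],[-0.113,-0.005,-0.242],0.6],
  [[0,0,0],[-0.113,-0.005,-0.242],0.6],
  [[0,0,0],[-0.113,-0.005,-0.242],0.6],
])

```text
time: 1.85
eef_pos: [0.5023, -0.0095, 0.2219]
tcp_rot: [-0.002, 0.71, -0.705, 0.005]
contact_force: [-0.3, -0.3, 0.9]
opening: 0.604
```

```bash
python3 - <<'E'
from h import *
st()
c=cam("wrist"); cv2.imwrite("pics/w2.png",c["pixels"])
P=cloud(c)
m=(P[...,2]>.098)&(P[...,2]<.115)
for b,s,ce in blobs(m,60): print("knob",ce.round(1),s[4],P[b].mean(0).round(4))
m=(P[...,2]>.073)&(P[...,2]<.083)
for b,s,ce in blobs(m,200): print("bar",ce.round(1),s[4],P[b].mean(0).round(4),cv2.minAreaRect((P[b][:,:2]*1000).astype(np.float32)))
E
```

```text
t 1.85 p [ 0.5023 -0.0095  0.2219] jaw -1.561 q [-0.23 -0.12  1.98  0.01  1.28  1.33] F [-0.3 -0.3  0.9] M [0.06 0.01 0.03] op 0.604
knob [636.4  60.2] 90 [ 0.6455 -0.2573  0.101 ]
knob [306.5 183.4] 547 [0.5416 0.008  0.1086]
bar [625.8  60.8] 550 [ 0.6495 -0.2673  0.0778] ((651.0377197265625, -268.2735290527344), (58.28630447387695, 29.975818634033203), 11.468598365783691)
bar [380.5 162.9] 2875 [ 0.5567 -0.0567  0.0779] ((555.3600463867188, -53.78923797607422), (20.942054748535156, 123.24882507324219), 13.501185417175293)
bar [231.9 197.2] 2801 [0.5242 0.0796 0.0785] ((523.263916015625, 78.79240417480469), (22.84417152404785, 139.94296264648438), 12.975909233093262)
```

View pics/w2.png

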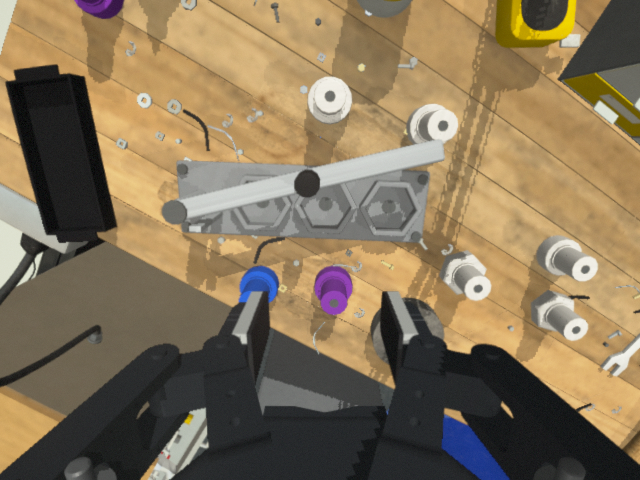

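```bash
python3 - <<'E'
from h import *
st();goal([.5416,.008,.15],0.235)
E
```

```text
t 1.9 p [ 0.5016 -0.0114  0.2216] jaw -1.561 q [-0.23 -0.12  1.98  0.01  1.28  1.33] F [-0.5 -0.3  0.2] M [ 0.02 -0.02 -0.02] op 0.601
 w [0.007, 1.345, 0.001] d [-0.04, 0.0718, -0.0186] jaw -1.561->-2.907
```

>>> jog_arm([
  [[0,-0.9,0],[-0.04,0.04,-0.019],0.6],
  [[0,-0.9,0],[-0.04,0.04,-0.019],0.6],
  [[0,-0.9,0],[-0.04,0.04,-0.019],0.6],
  [[0,-0.9,0],[-0.04,0.04,-0.019],0.6],
  [[0,-0.9,0],[-0.04,0.04,-0.019],0.6],
  [[0,-0.9,0],[-0.04,0.04,-0.019],0.6],
  [[0,-0.9,0],[-0.04,0.04,-0.019],0.6],
  [[0,-1.796,0],[-0.04,0.072,-0.019],0.6],
  [[0,-1.796,0],[-0.04,0.072,-0.019],0.6],
  [[0,-1.796,0],[-0.04,0.072,-0.019],0.6],
])

```text
time: 2.73
eef_pos: [0.5398, 0.0071, 0.1474]
tcp_rot: [-0.416, 0.574, -0.569, 0.417]
contact_force: [0.7, 0.2, 0.3]
opening: 0.6
```

```bash
python3 - <<'E'
from h import *
st();goal([.5416,.008,.15],0.235)
E
```

```text
t 2.73 p [0.5398 0.0071 0.1474] jaw -0.311 q [-0.18  0.05  1.96  0.01  1.14  0.13] F [0.7 0.2 0.3] M [ 0.01 -0.01  0.02] op 0.6
 w [0.002, -0.546, -0.006] d [-0.0014, -0.0026, 0.0015] jaw -0.311->0.235
```

Finish the turn, descend, grip the knob.

>>> jog_arm([
  [[0,-0.546,0],[-0.001,0.01,0.002],0.6],
  [[0,-0.546,0],[-0.001,0.03,0.002],0.6],
  [[0,-0.546,0],[-0.001,0.045,0.002],0.6],
  [[0,-0.546,0],[-0.001,0.06,0.002],0.6],
  [[0,-0.546,0],[-0.001,0.06,0.002],0.6],
  [[0,-0.546,0],[-0.001,0.06,0.002],0.2],
  [[0,-0.546,0],[-0.001,0.06,0.002],0.15],
  [[0,-0.546,0],[-0.001,0.06,0.002],0.15],
  [[0,-0.546,0],[-0.001,0.06,0.002],0.15],
  [[0,-0.546,0],[-0.001,0.06,0.002],0.15],
], force=25)

```text
time: 3.57
eef_pos: [0.5423, 0.0075, 0.0882]
tcp_rot: [-0.553, 0.44, -0.437, 0.556]
contact_force: [-0.5, 0.1, -0.3]
opening: 0.148
```

```bash
python3 - <<'E'
from h import *
st()
E
```

```text
t 3.57 p [0.5423 0.0075 0.0882] jaw 0.234 q [-0.18  0.13  1.99  0.01  1.02 -0.41] F [-0.5  0.1 -0.3] M [ 0.03 -0.04 -0.01] op 0.148
```

```bash
python3 - <<'E'
from h import *
c=cam("wrist"); cv2.imwrite("pics/w3.png",c["pixels"]);st()
c=cam("side"); cv2.imwrite("pics/s3.png",cv2.resize(c["pixels"][150:350,220:420],None,fx=3,fy=3))
E
```

```text
t 3.62 p [0.5422 0.0077 0.088 ] jaw 0.234 q [-0.18  0.13  1.99  0.01  1.02 -0.41] F [ 0.9 -0.7  0.2] M [-0.02  0.03 -0.03] op 0.151
```

View pics/w3.png

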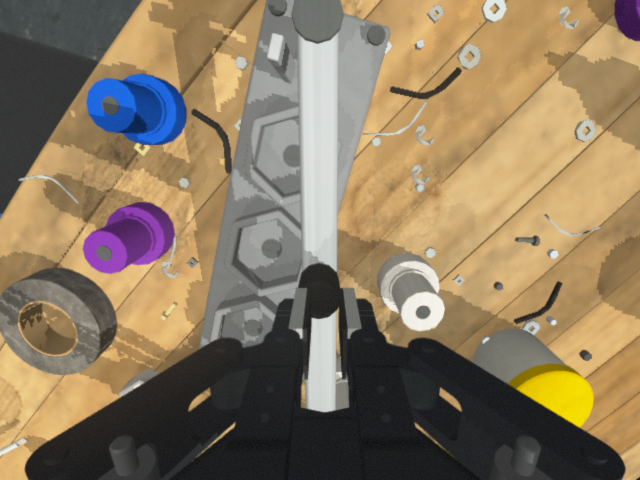

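View pics/s3.png

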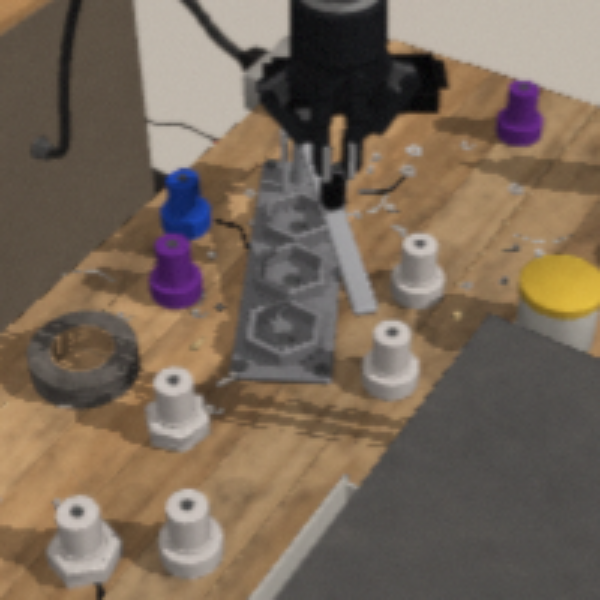

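>>> jog_arm([
  [[0,0,0],[0,0,0],0],
  [[0,0,0],[0,0,0],0],
  [[0,0,0],[0,0,0],0],
  [[0,0,0],[0,0,0],0],
])

```text
time: 4.0
eef_pos: [0.5421, 0.0078, 0.0879]
tcp_rot: [-0.554, 0.44, -0.437, 0.556]
contact_force: [0.1, 1.1, -0.2]
opening: -0.0
```

```bash
python3 - <<'E'
from h import *
c=cam("wrist"); cv2.imwrite("pics/w4.png",cv2.resize(c["pixels"][200:440,200:440],None,fx=2.5,fy=2.5));st()
P=cloud(c)
for v in range(270,350,10): print(v,P[v,290:350:6].round(3)[:,1:].tolist())
E
```

```text
t 4.05 p [0.5421 0.0078 0.0879] jaw 0.234 q [-0.18  0.13  2.    0.01  1.02 -0.41] F [-0.5  0.5  0.3] M [-0.02  0.02 -0.01] op -0.001
270 [[-0.022, 0.007], [-0.02, 0.009], [0.009, 0.076], [0.017, 0.094], [0.018, 0.095], [0.018, 0.095], [0.019, 0.094], [0.017, 0.088], [-0.015, 0.001], [-0.014, 0.002]]
280 [[-0.024, 0.02], [-0.023, 0.022], [0.013, 0.099], [0.016, 0.105], [0.018, 0.108], [0.019, 0.108], [0.019, 0.107], [0.017, 0.101], [0.014, 0.091], [-0.023, -0.0]]
290 [[-0.038, 0.008], [-0.037, 0.007], [0.012, 0.109], [nan, nan], [0.019, 0.12], [0.019, 0.12], [0.02, 0.121], [0.021, 0.12], [0.021, 0.12], [-0.031, 0.001]]
300 [[-0.047, 0.007], [-0.046, 0.008], [0.013, 0.121], [0.015, 0.123], [0.019, 0.13], [0.019, 0.129], [0.02, 0.13], [0.02, 0.128], [0.021, 0.13], [0.018, 0.122]]
310 [[-0.056, 0.008], [0.013, 0.131], [0.013, 0.13], [0.018, 0.138], [0.019, 0.138], [0.019, 0.137], [0.02, 0.139], [0.02, 0.137], [0.021, 0.138], [0.018, 0.131]]
320 [[0.012, 0.138], [0.013, 0.139], [0.013, 0.137], [0.018, 0.145], [0.019, 0.146], [0.019, 0.145], [0.019, 0.145], [0.02, 0.145], [0.02, 0.144], [0.017, 0.138]]
330 [[0.012, 0.145], [0.018, 0.154], [0.018, 0.153], [0.019, 0.153], [0.018, 0.152], [0.019, 0.152], [0.018, 0.15], [0.019, 0.151], [0.022, 0.154], [0.021, 0.153]]
340 [[0.017, 0.159], [0.018, 0.159], [0.019, 0.16], [0.019, 0.159], [0.019, 0.159], [0.015, 0.151], [0.015, 0.151], [0.021, 0.159], [0.021, 0.159], [0.022, 0.159]]
```

View pics/w4.png

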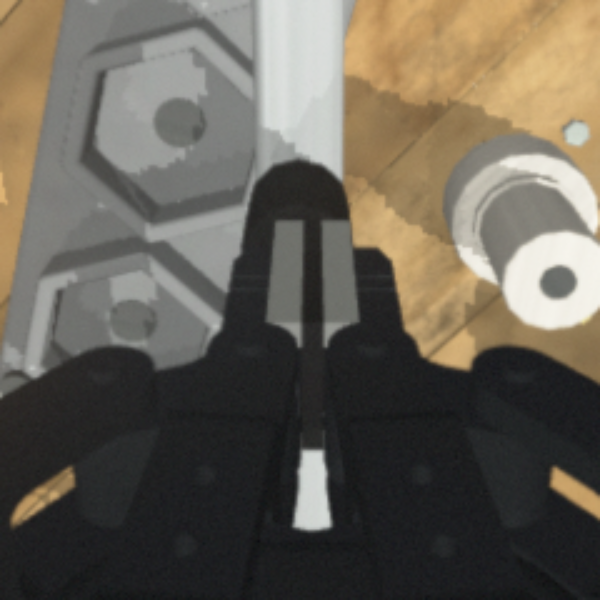

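```bash
python3 - <<'E'
from h import *
c=cam("wrist"); st()
M=np.array(c["mount"])
c2=dict(c); c2["T"]=M
for p in ([0,0,0],[0,-.019,0],[-.011,0,0],[-.011,-.019,0],[-.011,-.028,0]): print(p,np.round(proj(c2,p),1))
m=M[:3,3]
P=cloud(c2)
for v in range(260,340,6): print(v, P[v,314].round(3),P[v,322].round(3), P[v,334].round(3))
E
```

```text
t 4.1 p [0.5421 0.0078 0.0879] jaw 0.234 q [-0.18  0.13  2.    0.01  1.02 -0.41] F [-0.3 -0.5 -0.1] M [ 0.05 -0.02  0.02] op 0.001
[0, 0, 0] [321.9 284.4]
[0, -0.019, 0] [321.6 300.8]
[-0.011, 0, 0] [321.9 265.4]
[-0.011, -0.019, 0] [321.6 280.1]
[-0.011, -0.028, 0] [321.4 288.2]
260 [-0.011  0.009 -0.004] [-0.01  0.01  0.  ] [-0.01   0.011  0.007]
266 [-0.011 -0.    -0.004] [-0.011 -0.001  0.   ] [-0.007  0.01   0.007]
272 [-0.011 -0.009 -0.004] [-0.011 -0.01   0.   ] [-0.008 -0.001  0.006]
278 [-0.011 -0.017 -0.004] [-0.011 -0.017  0.   ] [-0.008 -0.009  0.006]
284 [-0.01  -0.02  -0.004] [-0.01 -0.02  0.  ] [-0.009 -0.018  0.006]
290 [-0.012 -0.033 -0.003] [-0.012 -0.032  0.   ] [-0.012 -0.032  0.006]
296 [-0.012 -0.038 -0.003] [-0.012 -0.038  0.   ] [-0.011 -0.037  0.005]
302 [-0.012 -0.042 -0.003] [-0.012 -0.043  0.   ] [-0.012 -0.043  0.005]
308 [-0.011 -0.047 -0.003] [-0.012 -0.048  0.   ] [-0.012 -0.048  0.005]
314 [-0.011 -0.052 -0.003] [-0.012 -0.053  0.   ] [-0.012 -0.052  0.005]
320 [-0.012 -0.057 -0.003] [-0.012 -0.057  0.   ] [-0.011 -0.056  0.005]
326 [-0.011 -0.061 -0.002] [-0.012 -0.061  0.   ] [-0.012 -0.062  0.005]
332 [-0.012 -0.066 -0.002] [-0.011 -0.063  0.   ] [-0.012 -0.066  0.005]
338 [-0.013 -0.07  -0.002] [-0.009 -0.064  0.   ] [-0.013 -0.07   0.005]
```

>>> jog_arm([
  [[0,0,0],[0,0,0],0.6],
  [[0,0,0],[0,0,0],0.6],
  [[0,0,0],[0,0,0],0.6],
  [[0,0,0],[0,0,0],0.6],
])

```text
time: 4.43
eef_pos: [0.5421, 0.0078, 0.0879]
tcp_rot: [-0.554, 0.44, -0.437, 0.556]
contact_force: [0.5, 0.5, 0.0]
opening: 0.563
```

```bash
python3 - <<'E'
from h import *
c=cam("wrist"); st(); c["T"]=np.array(c["mount"]); P=cloud(c)
cv2.imwrite("pics/w5.png",cv2.resize(c["pixels"][220:420,160:480],None,fx=2.5,fy=2.5))
f=(P[...,1]<-.015)&(P[...,1]>-.09)&(abs(P[...,0])<.03)
ys=P[f]; 
for lo in np.arange(-.09,-.012,.006):
    k=ys[(ys[:,1]>=lo)&(ys[:,1]<lo+.006)]; 
    if len(k): print(round(lo,3),len(k),k[:,0].min().round(3),k[:,2].min().round(3),k[:,2].max().round(3), k[k[:,2]>0][:,2].min().round(3) if (k[:,2]>0).any() else None)
E
```

```text
t 4.48 p [0.5421 0.0078 0.0878] jaw 0.234 q [-0.18  0.13  2.    0.01  1.02 -0.41] F [ 0.  -1.1 -0. ] M [-0.01 -0.01 -0.  ] op 0.6
-0.09 4566 -0.017 -0.058 0.061 0.021
-0.084 5533 -0.016 -0.056 0.059 0.023
-0.078 1814 -0.015 -0.054 0.057 0.025
-0.072 738 -0.015 -0.045 0.048 0.025
-0.066 1085 -0.013 -0.035 0.036 0.025
-0.06 820 -0.013 -0.036 0.039 0.025
-0.054 752 -0.013 -0.036 0.039 0.025
-0.048 677 -0.013 -0.036 0.039 0.025
-0.042 586 -0.013 -0.036 0.039 0.025
-0.036 344 -0.012 -0.035 0.038 0.025
-0.03 49 -0.009 -0.023 0.026 0.025
-0.024 1407 -0.012 -0.013 0.009 0.0
-0.018 98 -0.012 -0.012 0.009 0.0
```

View pics/w5.png

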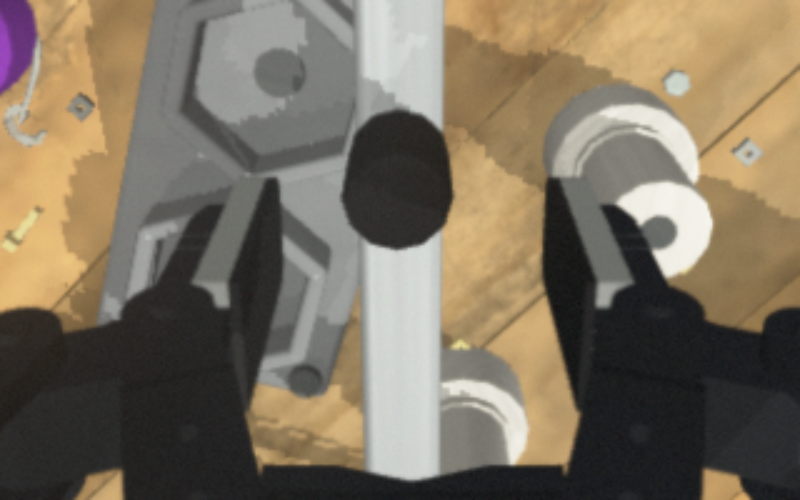

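>>> jog_arm([
  [[0,0,0],[0,0.01,0],0.6],
  [[0,0,0],[0,0.02,0],0.6],
  [[0,0,0],[0,0.028,0],0.6],
  [[0,0,0],[0,0.028,0],0.6],
  [[0,0,0],[0,0.028,0],0.1],
  [[0,0,0],[0,0.028,0],0.1],
  [[0,0,0],[0,0.028,0],0.1],
  [[0,0,0],[0,0.028,0],0.1],
  [[0,0,0],[0,0.028,0],0.1],
], force=25)

```text
time: 5.23
eef_pos: [0.5422, 0.0079, 0.06]
tcp_rot: [-0.554, 0.439, -0.437, 0.556]
contact_force: [0.4, -0.6, -1.9]
opening: 0.244
```

```bash
python3 - <<'E'
from h import *
c=cam("wrist"); st(); c["T"]=np.array(c["mount"]); P=cloud(c)
cv2.imwrite("pics/w6.png",cv2.resize(c["pixels"][220:420,160:480],None,fx=2.5,fy=2.5))
E
```

```text
t 5.28 p [0.5422 0.0079 0.06  ] jaw 0.235 q [-0.18  0.17  2.01  0.01  0.97 -0.41] F [ 0.9 -0.9 -0.6] M [-0.04 -0.06 -0.03] op 0.243
```

View pics/w6.png

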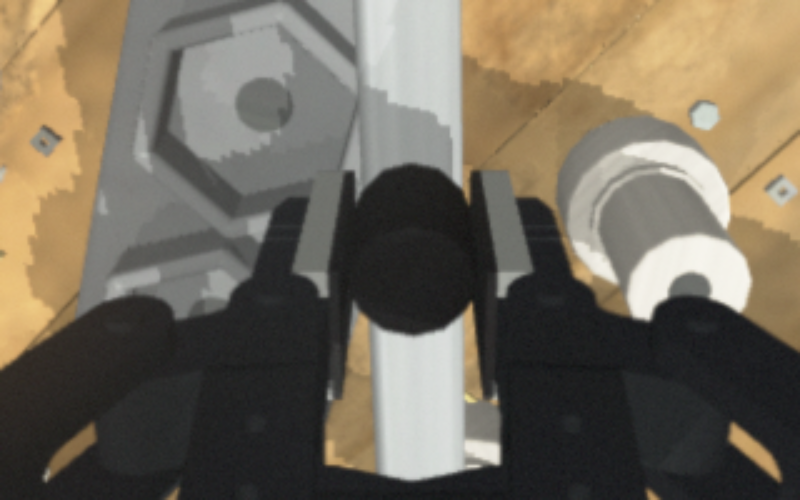

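>>> jog_arm([
  [[0,-0.1,0],[-0.001,0,0.013],0.1],
  [[0,-0.2,0],[-0.003,0,0.026],0.1],
  [[0,-0.3,0],[-0.006,0,0.038],0.1],
  [[0,-0.4,0],[-0.01,0,0.051],0.1],
  [[0,-0.5,0],[-0.016,0,0.062],0.1],
  [[0,-0.6,0],[-0.023,0,0.073],0.1],
  [[0,-0.7,0],[-0.031,0,0.084],0.1],
  [[0,-0.7,0],[-0.031,0,0.084],0.1],
  [[0,-0.7,0],[-0.031,0,0.084],0.1],
])

```text
time: 6.03
eef_pos: [0.6154, 0.0593, 0.06]
tcp_rot: [-0.67, 0.223, -0.218, 0.674]
contact_force: [-4.2, 3.7, 1.5]
opening: 0.249
```

```bash
python3 - <<'E'
from h import *
st()
E
```

```text
t 6.03 p [0.6154 0.0593 0.06  ] jaw 0.936 q [-0.07  0.32  1.82  0.01  1.01 -1.01] F [-4.2  3.7  1.5] M [0.41 0.68 0.08] op 0.249
```

Good; continue another 0.68.

>>> jog_arm([
  [[0,-0.1,0],[-0.001,0,0.013],0.1],
  [[0,-0.2,0],[-0.003,0,0.026],0.1],
  [[0,-0.3,0],[-0.006,0,0.038],0.1],
  [[0,-0.4,0],[-0.01,0,0.051],0.1],
  [[0,-0.5,0],[-0.016,0,0.062],0.1],
  [[0,-0.6,0],[-0.023,0,0.073],0.1],
  [[0,-0.68,0],[-0.029,0,0.082],0.1],
  [[0,-0.68,0],[-0.029,0,0.082],0.1],
  [[0,-0.68,0],[-0.029,0,0.082],0.1],
])

```text
time: 6.78
eef_pos: [0.6381, 0.143, 0.06]
tcp_rot: [-0.705, -0.013, 0.021, 0.709]
contact_force: [-6.1, -0.3, 2.8]
opening: 0.249
```

>>> jog_arm([
  [[0,0,0],[0,0,0],0.5],
  [[0,0,0],[0,0,0],0.5],
  [[0,0,0],[0,0,0],0.5],
  [[0,0,0],[0,-0.04,0],0.5],
  [[0,0,0],[0,-0.08,0],0.5],
  [[0,0,0],[0,-0.12,0],0.5],
  [[0,0,0],[0,-0.12,0],0.5],
])

```text
time: 7.37
eef_pos: [0.6456, 0.1424, 0.192]
tcp_rot: [-0.704, -0.019, 0.014, 0.709]
contact_force: [1.2, -0.0, 2.5]
opening: 0.498
```

```bash
python3 - <<'E'
from h import *
st()
c=cam("top"); cv2.imwrite("pics/t7.png",c["pixels"])
goal([.40,-.16,.22],0)
goal([.40,-.16,.22],-.8)
E
```

```text
t 7.37 p [0.6456 0.1424 0.192 ] jaw 1.617 q [ 0.06  0.26  1.63  0.01  1.24 -1.56] F [ 1.2 -0.   2.5] M [ 0.07 -0.04  0.02] op 0.498
 w [-0.003, -1.524, 0.008] d [-0.2576, -0.0348, -0.2904] jaw 1.617->3.142
 w [-0.005, -0.724, 0.006] d [-0.2576, -0.0348, -0.2904] jaw 1.617->2.342
```

View pics/t7.png

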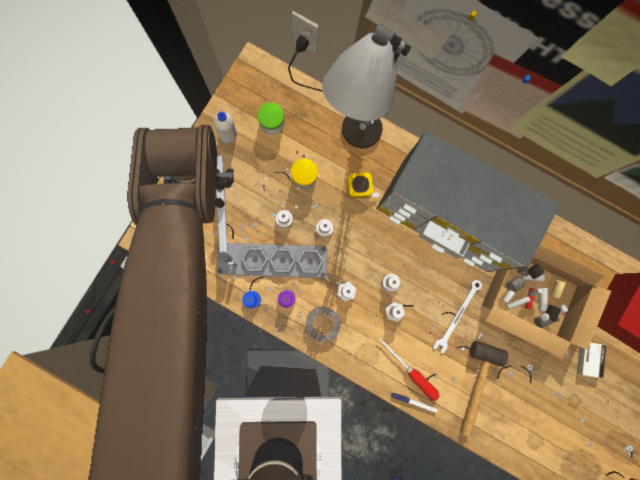

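>>> jog_arm([
  [[0,0.8,0],[-0.23,-0.02,-0.2],0.7],
  [[0,0.8,0],[-0.23,-0.02,-0.2],0.7],
  [[0,0.8,0],[-0.23,-0.02,-0.2],0.7],
  [[0,0.8,0],[-0.23,-0.02,-0.2],0.7],
  [[0,0.8,0],[-0.23,-0.02,-0.2],0.7],
  [[0,0.8,0],[-0.23,-0.02,-0.2],0.7],
  [[0,0.8,0],[-0.23,-0.02,-0.2],0.7],
  [[0,0.8,0],[-0.23,-0.02,-0.2],0.7],
])

```text
time: 8.08
eef_pos: [0.4203, -0.0707, 0.2052]
tcp_rot: [-0.655, 0.262, -0.262, 0.659]
contact_force: [0.9, 0.3, -0.1]
opening: 0.699
```

```bash
python3 - <<'E'
from h import *
st(); goal([.42,-.30,.22],0)
E
```

```text
t 8.08 p [ 0.4203 -0.0707  0.2052] jaw 0.812 q [-0.41 -0.29  2.16  0.01  1.28 -1.22] F [ 0.9  0.3 -0.1] M [0.01 0.   0.02] op 0.699
 w [-0.004, 0.812, -0.005] d [0.1574, -0.0161, -0.1666] jaw 0.812->0.000
```

>>> jog_arm([
  [[0,0.812,0],[0.157,-0.016,-0.167],0.7],
  [[0,0.812,0],[0.157,-0.016,-0.167],0.7],
  [[0,0.812,0],[0.157,-0.016,-0.167],0.7],
  [[0,0.812,0],[0.157,-0.016,-0.167],0.7],
  [[0,0.812,0],[0.157,-0.016,-0.167],0.7],
  [[0,0.812,0],[0.157,-0.016,-0.167],0.7],
  [[0,0.812,0],[0.157,-0.016,-0.167],0.7],
  [[0,0.812,0],[0.157,-0.016,-0.167],0.7],
  [[0,0.812,0],[0.157,-0.016,-0.167],0.7],
])

```text
time: 8.83
eef_pos: [0.4192, -0.2999, 0.2188]
tcp_rot: [-0.498, 0.501, -0.498, 0.502]
contact_force: [-0.1, 0.3, -0.3]
opening: 0.703
```

```bash
cat >> h.py <<'E'
def stems(c,zlo=.05,zhi=.063,mn=60):
    """stem tops: colour-white disc at z~.056: centroid of top pixels cast onto z=.056"""
    P=cloud(c); hsv=cv2.cvtColor(c["pixels"],cv2.COLOR_BGR2HSV); out=[]
    m=(P[...,2]>zlo)&(P[...,2]<zhi)
    for b,s,ce in blobs(m,mn):
        cs=cv2.findContours(b.astype(np.uint8),0,cv2.CHAIN_APPROX_NONE)[0]
        (u,v),r=cv2.minEnclosingCircle(max(cs,key=len)); 
        out.append((ce,s[4],onz(c,ce[0],ce[1],.056),hsv[b].mean(0)))
    return out
def foot(c,xy,z0=.0195,band=.004):
    """silhouette of foot's top ring by depth -> hull corners in world"""
    P=cloud(c); m=(abs(P[...,2]-z0)<band)&(np.hypot(P[...,0]-xy[0],P[...,1]-xy[1])<.032)
    q=(P[m][:,:2]*1000).astype(np.float32); return q
E
python3 - <<'E'
from h import *
st(); c=cam("wrist"); cv2.imwrite("pics/w8.png",c["pixels"])
for o in stems(c): print(o[0].round(1),o[1],o[2].round(4),o[3].round())
E
```

```text
t 8.83 p [ 0.4192 -0.2999  0.2188] jaw 0.002 q [-0.82 -0.08  1.95  0.01  1.28 -0.82] F [-0.1  0.3 -0.3] M [ 0.05 -0.03  0.  ] op 0.703
[516.4  16.5] 1001 [ 0.5891 -0.1181  0.056 ] [ 26.  19. 190.]
[329.   80.5] 931 [ 0.4244 -0.1739  0.056 ] [ 24.  17. 207.]
[507.2 234.3] 865 [ 0.6084 -0.3174  0.056 ] [ 31.  90. 127.]
[351.5 206.4] 706 [ 0.4471 -0.289   0.056 ] [ 23.  20. 204.]
[276.5 214.1] 699 [ 0.3728 -0.2969  0.056 ] [ 23.  21. 203.]
[387.8 390.2] 163 [ 0.4961 -0.5106  0.056 ] [ 39.  20. 134.]
[266.4 404.3] 198 [ 0.3504 -0.5316  0.056 ] [ 18. 122. 163.]
[306.1 406.4] 88 [ 0.3985 -0.5344  0.056 ] [ 18. 118.  98.]
```

View pics/w8.png

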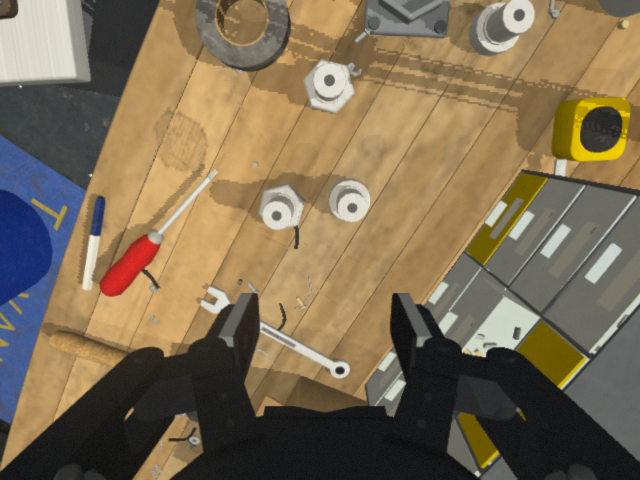

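```bash
cat >> h.py <<'E'
def hexfit(c,xy):
    P=cloud(c); hsv=cv2.cvtColor(c["pixels"],cv2.COLOR_BGR2HSV)
    m=(P[...,2]>.010)&(P[...,2]<.026)&(np.hypot(P[...,0]-xy[0],P[...,1]-xy[1])<.034)
    m=cv2.morphologyEx(m.astype(np.uint8),cv2.MORPH_OPEN,np.ones((2,2),np.uint8))>0
    v,u=np.nonzero(m); q=np.array([onz(c,a,b,.020)[:2] for a,b in zip(u,v)])*1000
    best=[]
    for th in np.arange(0,60,1.):
        e=[]; mid=[]
        for k in range(3):
            t=np.radians(th+60*k); d=q@[np.cos(t),np.sin(t)]; e.append(np.ptp(d)); mid.append((d.max()+d.min())/2)
        best.append((sum(e),th,np.round(e,1),mid))
    best.sort(key=lambda b:b[0]); t=np.radians(best[0][1]+60*np.arange(3)); A=np.c_[np.cos(t),np.sin(t)]
    cen=np.linalg.lstsq(A,np.array(best[0][3]),rcond=None)[0]
    return len(q),[(round(b[0],1),b[1]) for b in best[:4]],best[0][2],best[-1][2],cen.round(1)
E
python3 - <<'E'
from h import *
c=cam("wrist")
for n,xy in dict(A=(.4244,-.1739),B=(.3728,-.2969),round=(.4471,-.289)).items(): print(n,hexfit(c,xy))
a=c["pixels"]; cv2.imwrite("pics/w8c.png",cv2.resize(a[50:240,240:380],None,fx=3,fy=3,interpolation=cv2.INTER_CUBIC))
E
```

```text
A (971, [(np.float64(139.3), np.float64(16.0)), (np.float64(139.4), np.float64(17.0)), (np.float64(139.9), np.float64(15.0)), (np.float64(140.3), np.float64(18.0))], array([46.4, 46.4, 46.5]), array([52.8, 51.5, 52. ]), array([ 425.3, -174.7]))
B (732, [(np.float64(139.4), np.float64(44.0)), (np.float64(139.9), np.float64(43.0)), (np.float64(139.9), np.float64(45.0)), (np.float64(140.5), np.float64(42.0))], array([46.8, 46.7, 45.9]), array([52.6, 47.5, 51.6]), array([ 374.1, -297.7]))
round (581, [(np.float64(129.4), np.float64(50.0)), (np.float64(129.5), np.float64(51.0)), (np.float64(129.6), np.float64(49.0)), (np.float64(129.7), np.float64(52.0))], array([45.2, 38.8, 45.3]), array([45.1, 45.3, 44.4]), array([ 447.5, -287.6]))
```

View pics/w8c.png

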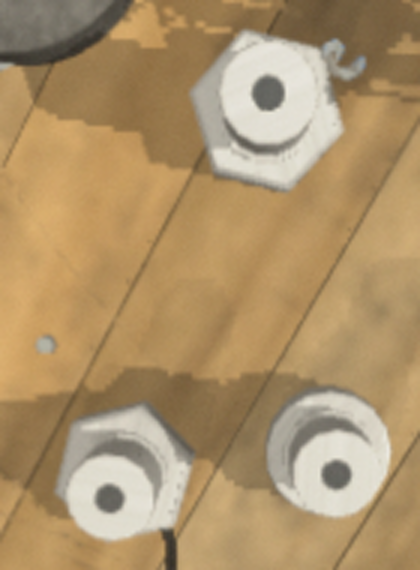

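```bash
python3 - <<'E'
from h import *
st(); goal([.425,-.1745,.06],.288)
E
```

```text
t 8.93 p [ 0.4194 -0.2991  0.2192] jaw 0.003 q [-0.82 -0.08  1.95  0.01  1.28 -0.82] F [-0.2  0.3  0.1] M [-0.03  0.01 -0.04] op 0.699
 w [-0.002, -0.285, -0.006] d [-0.1236, 0.16, 0.0058] jaw 0.003->0.288
```

>>> jog_arm([
  [[0,-0.285,0],[-0.124,0.0,0.006],0.6],
  [[0,-0.285,0],[-0.124,0.0,0.006],0.6],
  [[0,-0.285,0],[-0.124,0.0,0.006],0.6],
  [[0,-0.285,0],[-0.124,0.03,0.006],0.6],
  [[0,-0.285,0],[-0.124,0.07,0.006],0.6],
  [[0,-0.285,0],[-0.124,0.11,0.006],0.6],
  [[0,-0.285,0],[-0.124,0.145,0.006],0.6],
  [[0,-0.285,0],[-0.124,0.15,0.006],0.6],
  [[0,-0.285,0],[-0.124,0.15,0.006],0.6],
])

```text
time: 9.68
eef_pos: [0.4234, -0.172, 0.0678]
tcp_rot: [-0.565, 0.426, -0.419, 0.569]
contact_force: [-0.1, 0.3, 0.7]
opening: 0.602
```

```bash
python3 - <<'E'
from h import *
st(); goal([.425,-.1745,-.005],.288)
c=cam("wrist"); cv2.imwrite("pics/w9.png",c["pixels"])
for o in stems(c): print(o[0].round(1),o[1],o[2].round(4),o[3].round())
E
```

```text
t 9.68 p [ 0.4234 -0.172   0.0678] jaw 0.29 q [-0.61 -0.03  2.2   0.01  0.98 -0.91] F [-0.1  0.3  0.7] M [0.02 0.02 0.02] op 0.602
 w [0.001, 0.002, -0.011] d [0.0036, 0.0727, 0.0009] jaw 0.290->0.288
[377.3   2. ] 149 [ 0.4092 -0.0324  0.056 ] [141. 162. 101.]
[614.2 264. ] 1968 [ 0.5871 -0.1164  0.056 ] [ 27.  13. 205.]
[322.6 276.1] 2019 [ 0.4238 -0.1721  0.056 ] [ 23.  16. 212.]
[195.7 423.2] 551 [ 0.3719 -0.3007  0.056 ] [ 26.  15. 197.]
```

View pics/w9.png

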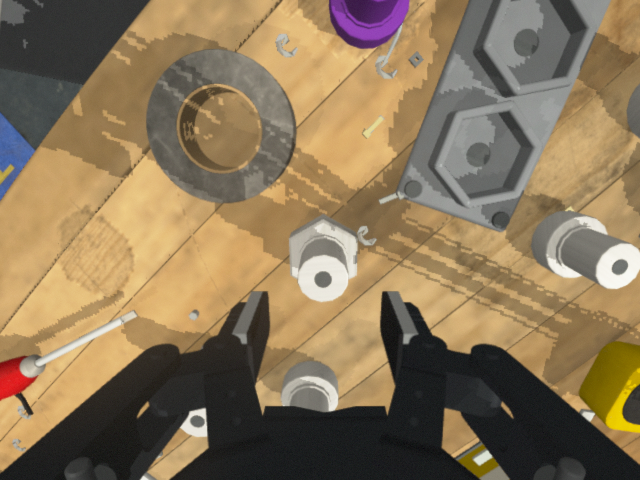

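>>> jog_arm([
  [[0,0,-0.011],[0.002,0.03,0.001],0.6],
  [[0,0,-0.011],[0.002,0.06,0.001],0.6],
  [[0,0,-0.011],[0.002,0.073,0.001],0.6],
  [[0,0,-0.011],[0.002,0.073,0.001],0.6],
  [[0,0,-0.011],[0.002,0.073,0.001],0.1],
  [[0,0,-0.011],[0.002,0.073,0.001],0.1],
  [[0,0,-0.011],[0.002,0.073,0.001],0.1],
  [[0,0,-0.011],[0.002,0.073,0.001],0.1],
  [[0,0,-0.011],[0.002,0.073,0.001],0.1],
], force=45)

```text
time: 10.48
eef_pos: [0.4292, -0.1765, 0.0004]
tcp_rot: [0.567, -0.419, 0.427, -0.567]
contact_force: [-0.9, 0.7, 8.0]
opening: 0.339
```

```bash
python3 - <<'E'
from h import *
st()
c=cam("wrist"); cv2.imwrite("pics/w10.png",c["pixels"])
E
```

```text
t 10.48 p [ 4.292e-01 -1.765e-01  4.000e-04] jaw 0.289 q [-0.61  0.1   2.22 -0.    0.81 -0.9 ] F [-0.9  0.7  8. ] M [-0.    0.29  0.04] op 0.339
```

View pics/w10.png

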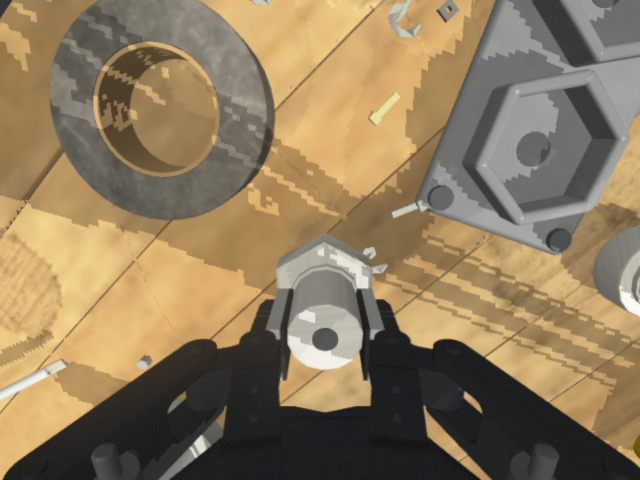

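>>> jog_arm([
  [[0,0,0],[0,-0.03,0],0.1],
  [[0,0,0],[0,-0.06,0],0.1],
  [[0,0,0],[0,-0.1,0],0.1],
  [[0,0,0],[0,-0.14,0],0.1],
  [[0,0,0],[0,-0.16,0],0.1],
  [[0,0,0],[0,-0.16,0],0.1],
  [[0,0,0],[0,-0.16,0],0.1],
])

```text
time: 11.12
eef_pos: [0.4289, -0.1759, 0.1626]
tcp_rot: [0.567, -0.417, 0.428, -0.567]
contact_force: [0.1, 0.9, -2.2]
opening: 0.333
```

```bash
cat >> h.py <<'E'
def rackfit(c,guess):
    """nest wall tops, z .019-.030, near guess -> (yaw, centre) by 3 widths"""
    P=cloud(c); m=(P[...,2]>.0195)&(P[...,2]<.030)&(np.hypot(P[...,0]-guess[0],P[...,1]-guess[1])<.0385)
    v,u=np.nonzero(m); q=np.array([onz(c,a,b,.024)[:2] for a,b in zip(u,v)])*1000
    return q
def inhand(c,ytop=-.0556):
    """stem top centre in tool coords"""
    c=dict(c); c["T"]=np.array(c["mount"]); P=cloud(c); hsv=cv2.cvtColor(c["pixels"],cv2.COLOR_BGR2HSV)
    m=(abs(P[...,1]-ytop)<.006)&(abs(P[...,0])<.03)&(abs(P[...,2])<.0165)&(hsv[...,2]>90)
    r=[]
    for b,s,ce in blobs(m,100):
        o,d=ray(c,*ce); r.append((ce.round(1),s[4],(o+d*(ytop-o[1])/d[1]).round(4)))
    return r
E
python3 - <<'E'
from h import *
st()
c=cam("wrist"); cv2.imwrite("pics/w11.png",c["pixels"]); print(inhand(c))
for g in ((.505,-.055),(.505,.017),(.505,.089)):
    q=rackfit(c,g); print(g,len(q), q.mean(0) if len(q) else None)
E
```

```text
t 11.12 p [ 0.4289 -0.1759  0.1626] jaw 0.29 q [-0.61 -0.16  2.13 -0.    1.16 -0.9 ] F [ 0.1  0.9 -2.2] M [ 0.02  0.01 -0.02] op 0.333
[(array([324.4, 332.1]), np.int32(3975), array([-0.0057, -0.0556,  0.0014]))]
(0.505, -0.055) 1475 [504.31702171 -51.19549311]
(0.505, 0.017) 1422 [507.3802934   15.37708818]
(0.505, 0.089) 0 None
```

View pics/w11.png

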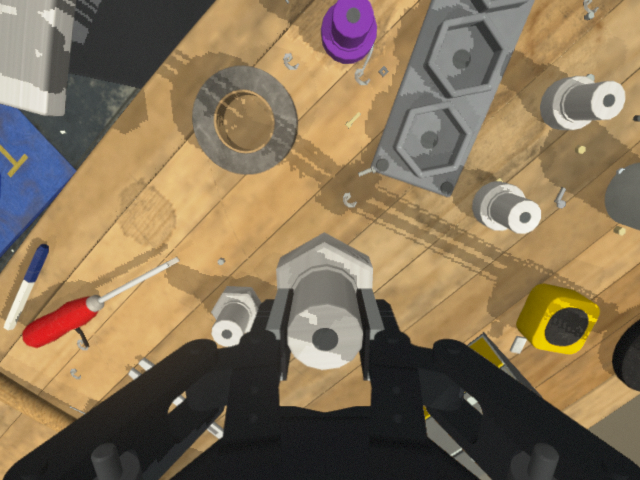

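```bash
cat >> h.py <<'E'
def fit3(q,R0=None):
    best=[]
    for th in np.arange(-30,30,.5):
        e=[];mid=[]
        for k in range(3):
            t=np.radians(th+60*k); d=q@[np.cos(t),np.sin(t)]; lo,hi=np.percentile(d,[.7,99.3]); e.append(hi-lo); mid.append((hi+lo)/2)
        best.append((sum(e),th,np.round(e,1),mid))
    best.sort(key=lambda b:b[0]); t=np.radians(best[0][1]+60*np.arange(3)); A=np.c_[np.cos(t),np.sin(t)]
    cen=np.linalg.lstsq(A,np.array(best[0][3]),rcond=None)[0]
    return best[0][1],best[0][2],cen.round(1)
def rack(c):
    P=cloud(c); hsv=cv2.cvtColor(c["pixels"],cv2.COLOR_BGR2HSV)
    m=(P[...,2]>.003)&(P[...,2]<.0195)&(hsv[...,1]<60)&(P[...,0]>.44)&(P[...,0]<.57)&(P[...,1]>-.16)&(P[...,1]<.18)
    b=max(blobs(m,50),key=lambda b:b[1][4])[0]; v,u=np.nonzero(b)
    q=np.array([onz(c,a,d,.008)[:2] for a,d in zip(u,v)])*1000
    return cv2.minAreaRect(q.astype(np.float32))
E
python3 - <<'E'
from h import *
c=cam("wrist"); c2=dict(c); c2["T"]=np.array(c["mount"])
o,d=ray(c2,325,340); print((o+d*(-.0556-o[1])/d[1]).round(4))
for g in ((.504,-.053),(.506,.019)):
    q=rackfit(c,g); print(g,len(q),fit3(q))
print(rack(c))
goal([.46,-.10,.12],0.0)
E
```

```text
[-0.0022 -0.0556  0.0016]
(0.504, -0.053) 1500 (np.float64(27.0), array([72.4, 57.6, 72.5]), array([503.7, -52.8]))
(0.506, 0.019) 1474 (np.float64(21.0), array([69.3, 59.1, 54.2]), array([510.6,  14.4]))
((499.6813659667969, -35.56824493408203), (189.02479553222656, 91.49369812011719), 87.84845733642578)
 w [-0.006, 0.289, 0.006] d [-0.0623, 0.0388, 0.0528] jaw 0.289->0.000
```

>>> jog_arm([
  [[0,0.289,0],[-0.03,0.0,0.05],0.1],
  [[0,0.289,0],[-0.05,0.02,0.093],0.1],
  [[0,0.289,0],[-0.05,0.04,0.093],0.1],
  [[0,0.289,0],[-0.05,0.05,0.093],0.1],
  [[0,0.289,0],[-0.05,0.05,0.093],0.1],
  [[0,0.289,0],[-0.05,0.05,0.093],0.1],
  [[0,0.289,0],[-0.05,0.05,0.093],0.1],
  [[0,0.289,0],[-0.05,0.05,0.093],0.1],
])

```text
time: 11.88
eef_pos: [0.5022, -0.1013, 0.1098]
tcp_rot: [0.499, -0.497, 0.504, -0.5]
contact_force: [-0.1, -1.3, -0.9]
opening: 0.336
```

```bash
python3 - <<'E'
from h import *
st()
c=cam("wrist"); cv2.imwrite("pics/w12.png",c["pixels"])
np.savez("w12.npz",pixels=c["pixels"],range_z=c["range_z"],T=c["T"],fx=c["fx"],fy=c["fy"],cx=c["cx"],cy=c["cy"],k1=c["k1"])
print(rack(c))
E
```

```text
t 11.88 p [ 0.5022 -0.1013  0.1098] jaw -0.001 q [-0.4   0.03  2.06 -0.    1.05 -0.39] F [-0.1 -1.3 -0.9] M [-0.03 -0.03  0.04] op 0.336
((500.54168701171875, -30.269119262695312), (197.83212280273438, 91.44200897216797), 87.90565490722656)
```

View pics/w12.png

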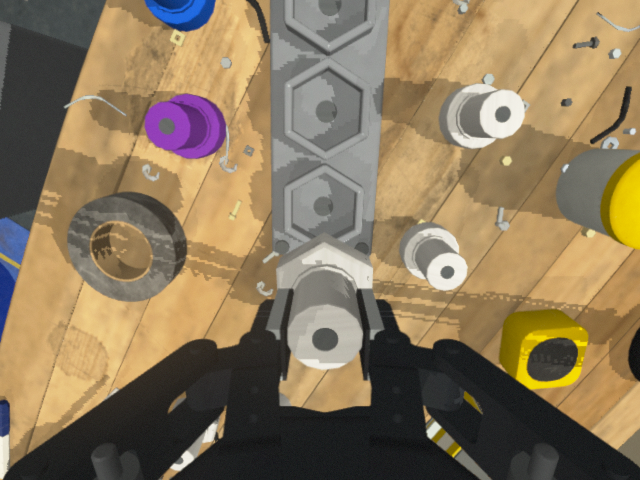

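```bash
cat >> h.py <<'E'
def disc(c,xy,win=16):
    """dark disc at nest floor centre near xy"""
    u0,v0=proj(c,[xy[0],xy[1],.008]); g=cv2.cvtColor(c["pixels"],cv2.COLOR_BGR2GRAY)
    u0,v0=int(u0),int(v0); w=g[v0-win:v0+win+1,u0-win:u0+win+1].astype(float)
    return (u0,v0),w
E
python3 - <<'E'
from h import *
z=np.load("w12.npz"); c={k:z[k] if z[k].ndim else float(z[k]) for k in z}
for (u,v) in ((326,110),(323,205)):
    a=c["pixels"][v-60:v+60,u-60:u+60] if v>=60 else None
    print(onz(c,u,v,.008).round(4))
a=c["pixels"][40:240,240:400]; cv2.imwrite("pics/w12c.png",cv2.resize(a,None,fx=3.75,fy=3,interpolation=cv2.INTER_CUBIC))
g=cv2.cvtColor(c["pixels"],cv2.COLOR_BGR2GRAY)
print(g[95:126:2,308:345:3]); print(g[190:222:2,305:342:3])
E
```

```text
[ 0.5054 -0.0065  0.008 ]
[ 0.503  -0.0786  0.008 ]
[[158 160 159 160 161 159 157 161 160 127 123 126 127]
 [158 160 161 160 160 160 160 161 125 124 122 125 124]
 [158 158 158 161 161 159 153 158 127 122 125 126 124]
 [158 161 160 160 149 124 113 121 135 123 125 123 123]
 [161 160 161 158 115 109 111 111 112 126 122 125 124]
 [161 159 158 136 110 110 110 109 111 108 126 121 126]
 [160 160 158 117 108 111 111 111 108  91 124 123 123]
 [160 162 160 115 109 111 110 111 110  92 123 122 123]
 [161 161 155 111 109 110 110 112  97  93 122 125 123]
 [157 160 159 109 108 109 112 108  89  87 121 124 124]
 [154 155 155 114 108 110 109 109 105  87 122 122 123]
 [152 151 154 138 114 114 111 114 111 104 125 122 122]
 [151 154 155 154 111 112 111 112 115 123 125 124 123]
 [152 153 154 154 153 114 113 114 152 122 123 123 120]
 [152 151 154 154 153 150 147 154 121 122 122 121 120]
 [151 153 152 153 153 153 152 158 122 122 121 121 114]]
[[160 157 159 159 158 159 158 159 155 121 121 121 121]
 [157 156 159 160 157 158 157 159 157 121 121 122 122]
 [158 157 158 161 158 157 158 159 135 124 120 120 120]
 [158 158 160 160 159 145 133 143 124 121 120 122 121]
 [158 159 161 159 142 110 109 111 118 119 120 117 122]
 [158 160 159 157 112 111 107 108 108 118 119 118 120]
 [158 160 159 133 109 110 110 108 111 106 121 121 121]
 [157 158 159 118 111 109 108 108  95  90 121 121 123]
 [149 150 158 113 110 111 109 109  88  89 120 120 121]
 [147 153 156 114 106 107 106 108  90  89 122 120 120]
 [148 147 149 132 109 109 110 108 103 106 119 120 120]
 [149 148 150 147 114 115 112 114 111 121 121 122 121]
 [148 148 148 150 132 111 112 114 144 120 121 121 119]
 [149 150 147 149 149 143 140 149 133 119 120 120 114]
 [148 146 148 147 150 147 150 157 119 120 120 118 111]
 [150 148 148 150 149 148 145 147 112 120 110 110 110]]
```

View pics/w12c.png

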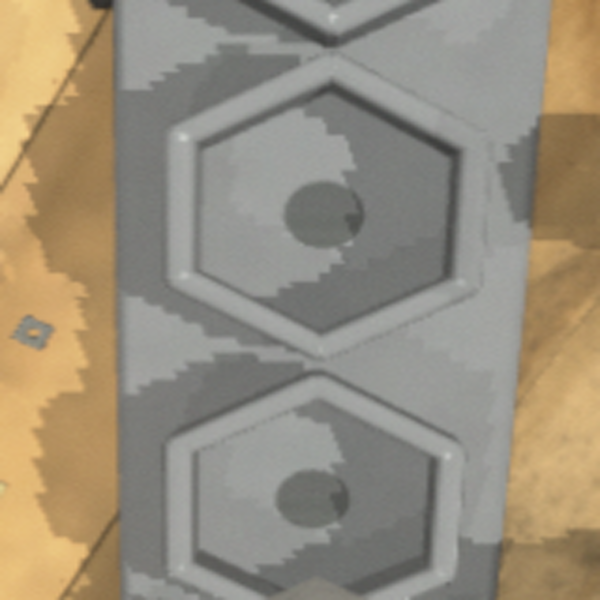

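```bash
python3 - <<'E'
from h import *
z=np.load("w12.npz"); c={k:z[k] if z[k].ndim else float(z[k]) for k in z}
a=onz(c,326.7,111.3,.008);b=onz(c,323.5,206,.008);print(a,b,np.arctan2(*(a-b)[:2]))
# nest hexagon wall-top outer corners check at z=.024 from crop
for (x,y) in ((183,137),(183,275),(320,355),(465,283),(478,140),(330,55)): print(onz(c,240+x/3.75,40+y/3,.024)[:2].round(4))
st();goal([b[0]-.0016,b[1]-.0022,.034],-.034)
E
```

```text
[ 0.50592509 -0.00742023  0.008     ] [ 0.50341198 -0.07940343  0.008     ] 0.03489827011732369
[0.4796 0.0085]
[ 0.4787 -0.022 ]
[ 0.5047 -0.0407]
[ 0.5324 -0.0239]
[0.5338 0.0079]
[0.5066 0.0258]
t 11.93 p [ 0.5024 -0.1014  0.1101] jaw -0.001 q [-0.4   0.02  2.06 -0.    1.05 -0.39] F [-1.   0.1 -1.5] M [-0.01  0.03  0.03] op 0.338
 w [-0.008, 0.033, 0.006] d [-0.0203, 0.076, -0.0012] jaw -0.001->-0.034
```

>>> jog_arm([
  [[-0.008,0.033,0.006],[-0.02,0.02,-0.001],0.1],
  [[-0.008,0.033,0.006],[-0.02,0.045,-0.001],0.1],
  [[-0.008,0.033,0.006],[-0.02,0.07,-0.001],0.1],
  [[-0.008,0.033,0.006],[-0.02,0.076,-0.001],0.1],
  [[-0.008,0.033,0.006],[-0.02,0.076,-0.001],0.1],
  [[-0.008,0.033,0.006],[-0.02,0.076,-0.001],0.1],
])

```text
time: 12.43
eef_pos: [0.5027, -0.0825, 0.0351]
tcp_rot: [0.491, -0.508, 0.509, -0.492]
contact_force: [1.0, -1.2, -1.4]
opening: 0.338
```

```bash
python3 - <<'E'
from h import *
st();goal([.5018,-.0816,.034],-.034)
c=cam("wrist"); cv2.imwrite("pics/w13.png",cv2.resize(c["pixels"][140:390,200:450],None,fx=2.4,fy=2.4))
c=cam("side"); cv2.imwrite("pics/s13.png",cv2.resize(c["pixels"][180:320,240:400],None,fx=4,fy=4))
E
```

```text
t 12.43 p [ 0.5027 -0.0825  0.0351] jaw -0.034 q [-0.36  0.14  2.1  -0.    0.9  -0.33] F [ 1.  -1.2 -1.4] M [ 0.03 -0.    0.04] op 0.338
 w [-0.002, -0.0, 0.001] d [-0.0009, 0.0011, -0.0009] jaw -0.034->-0.034
```

View pics/w13.png

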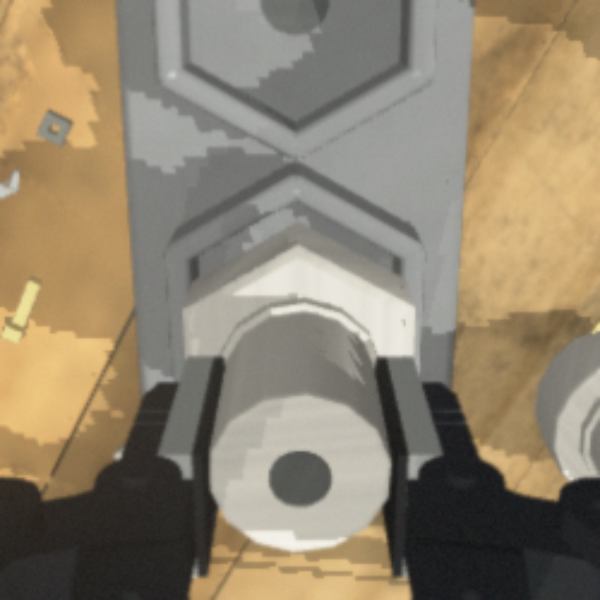

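View pics/s13.png

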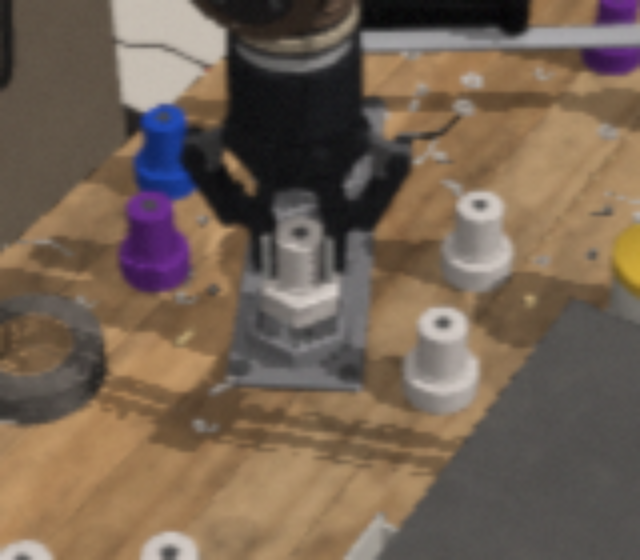

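>>> jog_arm([
  [[0,0,0],[-0.001,0.005,-0.001],0.1],
  [[0,0,0],[-0.001,0.01,-0.001],0.1],
  [[0,0,0],[-0.001,0.015,-0.001],0.1],
  [[0,0,0],[-0.001,0.018,-0.001],0.1],
  [[0,0,0],[-0.001,0.018,-0.001],0.1],
])

```text
time: 12.95
eef_pos: [0.5041, -0.0827, 0.0236]
tcp_rot: [0.492, -0.507, 0.509, -0.492]
contact_force: [-14.0, 3.1, 30.4]
opening: 0.337
```

```bash
python3 - <<'E'
from h import *
st();goal([.5018,-.0816,.009],-.034)
c=cam("wrist"); cv2.imwrite("pics/w14.png",cv2.resize(c["pixels"][140:390,200:450],None,fx=2.4,fy=2.4))
E
```

```text
t 12.95 p [ 0.5041 -0.0827  0.0236] jaw -0.033 q [-0.36  0.16  2.1  -0.    0.88 -0.33] F [-14.    3.1  30.4] M [0.57 2.15 0.13] op 0.337
 w [-0.002, 0.001, 0.002] d [-0.001, 0.0146, -0.0024] jaw -0.033->-0.034
```

View pics/w14.png

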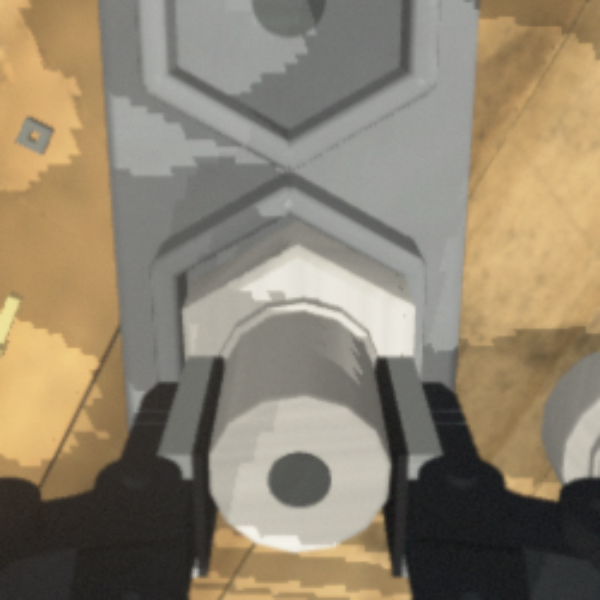

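>>> jog_arm([
  [[0,0,0],[0,-0.003,-0.0035],0.1],
  [[0,0,0],[0,-0.002,-0.0035],0.1],
  [[0,0,0],[0,0.001,-0.0035],0.1],
  [[0,0,0],[0,0.004,-0.0035],0.1],
  [[0,0,0],[0,0.006,-0.0035],0.1],
])

```text
time: 13.42
eef_pos: [0.5006, -0.0825, 0.0166]
tcp_rot: [0.492, -0.507, 0.509, -0.492]
contact_force: [1.2, -1.1, -0.7]
opening: 0.336
```

```bash
python3 - <<'E'
from h import *
st();goal([.5018,-.0816,.009],-.034)
c=cam("wrist"); cv2.imwrite("pics/w15.png",cv2.resize(c["pixels"][140:390,200:450],None,fx=2.4,fy=2.4))
E
```

```text
t 13.42 p [ 0.5006 -0.0825  0.0166] jaw -0.033 q [-0.36  0.17  2.11 -0.    0.86 -0.33] F [ 1.2 -1.1 -0.7] M [-0.13 -0.19  0.02] op 0.336
 w [-0.003, 0.001, 0.002] d [-0.001, 0.0076, 0.0011] jaw -0.033->-0.034
```

View pics/w15.png

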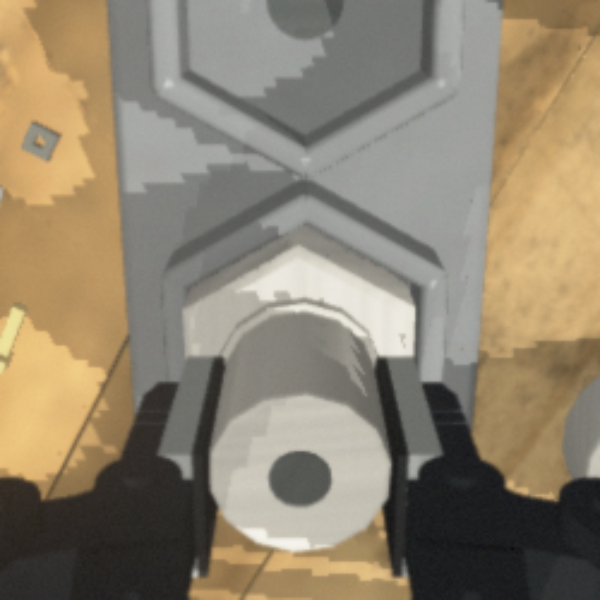

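Dropped in (z 0.0166 with no force). Lower the rest to home.

>>> jog_arm([
  [[0,0,0],[0,0.004,0],0.1],
  [[0,0,0],[0,0.008,0],0.1],
  [[0,0,0],[0,0.01,0],0.1],
  [[0,0,0],[0,0.01,0],0.1],
])

```text
time: 13.8
eef_pos: [0.5007, -0.0824, 0.0083]
tcp_rot: [0.492, -0.508, 0.508, -0.491]
contact_force: [-5.9, 3.2, 16.5]
opening: 0.333
```

```bash
python3 - <<'E'
from h import *
st()
E
```

```text
t 13.8 p [ 0.5007 -0.0824  0.0083] jaw -0.033 q [-0.36  0.18  2.11 -0.    0.85 -0.33] F [-5.9  3.2 16.5] M [ 0.32  1.03 -0.05] op 0.333
```

>>> jog_arm([
  [[0,0,0],[0,0,0],0.5],
  [[0,0,0],[0,-0.001,0],0.55],
  [[0,0,0],[0,-0.002,0],0.55],
  [[0,0,0],[0,-0.04,0],0.6],
  [[0,0,0],[0,-0.08,0],0.6],
  [[0,0,0],[0,-0.12,0],0.6],
  [[0,0,0],[0,-0.15,0],0.6],
  [[0,0,0],[0,-0.15,0],0.6],
])

```text
time: 14.47
eef_pos: [0.505, -0.0837, 0.166]
tcp_rot: [0.49, -0.503, 0.513, -0.493]
contact_force: [0.0, -0.2, 0.8]
opening: 0.603
```

```bash
python3 - <<'E'
from h import *
st()
c=cam("wrist"); cv2.imwrite("pics/w16.png",c["pixels"])
for o in stems(c,.05,.072): print(o[0].round(1),o[1],o[2].round(4),o[3].round())
P=cloud(c)
goal([.374,-.2975,.11],-.279)
E
```

```text
t 14.47 p [ 0.505  -0.0837  0.166 ] jaw -0.032 q [-0.36 -0.05  2.02 -0.    1.16 -0.33] F [ 0.  -0.2  0.8] M [-0.05 -0.09 -0.05] op 0.603
[177.9  30.5] 1464 [0.4054 0.0714 0.056 ] [105. 193. 198.]
[455.7 135.4] 1162 [ 0.6139 -0.01    0.056 ] [ 24.  15. 214.]
[195.  153.8] 1143 [ 0.4066 -0.0174  0.056 ] [133. 141. 166.]
[583.4 197.4] 5499 [ 0.7307 -0.0629  0.056 ] [ 26. 247. 223.]
[317.5 223.9] 1073 [ 0.5018 -0.0787  0.056 ] [ 24.  15. 210.]
[419.1 260.6] 865 [ 0.5897 -0.1152  0.056 ] [ 25.  15. 211.]
[448.7 417. ] 196 [ 0.6323 -0.2945  0.056 ] [ 29.  22. 117.]
[199.6 425.3] 308 [ 0.3684 -0.2938  0.056 ] [ 24.  17. 197.]
[633.6 448.5] 279 [ 0.8667 -0.367   0.056 ] [ 21.  63. 117.]
 w [-0.008, 0.246, 0.003] d [0.2183, 0.0524, -0.1226] jaw -0.032->-0.279
```

View pics/w16.png

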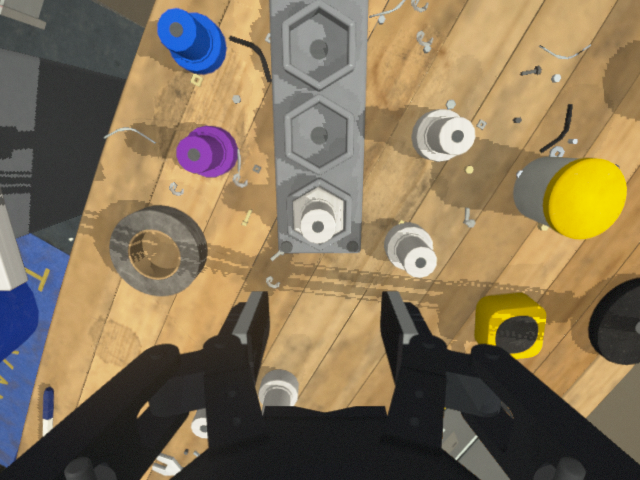

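>>> jog_arm([
  [[0,0.246,0.003],[0.218,0.0,-0.123],0.6],
  [[0,0.246,0.003],[0.218,0.0,-0.123],0.6],
  [[0,0.246,0.003],[0.218,0.0,-0.123],0.6],
  [[0,0.246,0.003],[0.218,0.0,-0.123],0.6],
  [[0,0.246,0.003],[0.218,0.0,-0.123],0.6],
  [[0,0.246,0.003],[0.218,0.02,-0.123],0.6],
  [[0,0.246,0.003],[0.218,0.05,-0.123],0.6],
  [[0,0.246,0.003],[0.218,0.05,-0.123],0.6],
  [[0,0.246,0.003],[0.218,0.05,-0.123],0.6],
])

```text
time: 15.27
eef_pos: [0.3714, -0.2951, 0.1089]
tcp_rot: [-0.423, 0.566, -0.564, 0.427]
contact_force: [-0.5, 0.1, -0.0]
opening: 0.602
```

```bash
python3 - <<'E'
from h import *
st()
c=cam("wrist"); cv2.imwrite("pics/w17.png",c["pixels"])
for o in stems(c,.05,.063): print(o[0].round(1),o[1],o[2].round(4),o[3].round())
print(hexfit(c,(.373,-.297)))
E
```

```text
t 15.27 p [ 0.3714 -0.2951  0.1089] jaw -0.28 q [-0.89 -0.06  2.14  0.01  1.06 -0.61] F [-0.5  0.1 -0. ] M [-0.04 -0.04 -0.05] op 0.602
[428.9 215.2] 1503 [ 0.4467 -0.2888  0.056 ] [ 25.  20. 197.]
[599.5 315.3] 2496 [ 0.5598 -0.4019  0.056 ] [ 37.  28. 115.]
[325.8 255.1] 1401 [ 0.3727 -0.2968  0.056 ] [ 23.  22. 198.]
(1389, [(np.float64(140.0), np.float64(44.0)), (np.float64(140.2), np.float64(43.0)), (np.float64(140.3), np.float64(45.0)), (np.float64(140.6), np.float64(42.0))], array([47.1, 47.2, 45.7]), array([52. , 44.8, 52.3]), array([ 373.3, -297.6]))
```

View pics/w17.png

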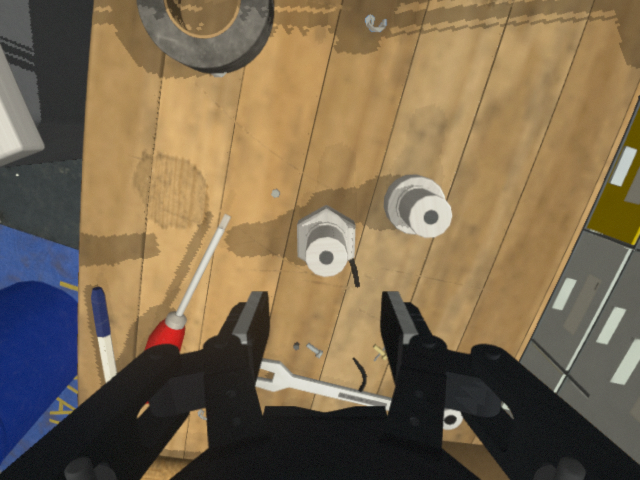

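```bash
python3 - <<'E'
from h import *
goal([.373,-.297,.003],-.279)
E
```

```text
w [-0.005, 0.0, -0.004] d [0.0014, 0.1079, -0.0001] jaw -0.279->-0.279
```

>>> jog_arm([
  [[-0.005,0,-0.004],[0.001,0.035,0.001],0.6],
  [[-0.005,0,-0.004],[0.001,0.07,0.001],0.6],
  [[-0.005,0,-0.004],[0.001,0.1,0.001],0.6],
  [[-0.005,0,-0.004],[0.001,0.107,0.001],0.6],
  [[-0.005,0,-0.004],[0.001,0.107,0.001],0.6],
  [[-0.005,0,-0.004],[0.001,0.107,0.001],0.1],
  [[-0.005,0,-0.004],[0.001,0.107,0.001],0.1],
  [[-0.005,0,-0.004],[0.001,0.107,0.001],0.1],
  [[-0.005,0,-0.004],[0.001,0.107,0.001],0.1],
], force=45)

```text
time: 16.07
eef_pos: [0.3759, -0.2984, 0.0064]
tcp_rot: [0.426, -0.563, 0.566, -0.426]
contact_force: [0.6, 1.8, 5.8]
opening: 0.332
```

```bash
python3 - <<'E'
from h import *
st()
c=cam("wrist"); cv2.imwrite("pics/w18.png",cv2.resize(c["pixels"][140:390,200:450],None,fx=2.4,fy=2.4))
E
```

```text
t 16.07 p [ 0.3759 -0.2984  0.0064] jaw -0.278 q [-0.88  0.13  2.18  0.    0.83 -0.6 ] F [0.6 1.8 5.8] M [ 0.24 -0.09  0.07] op 0.332
```

View pics/w18.png

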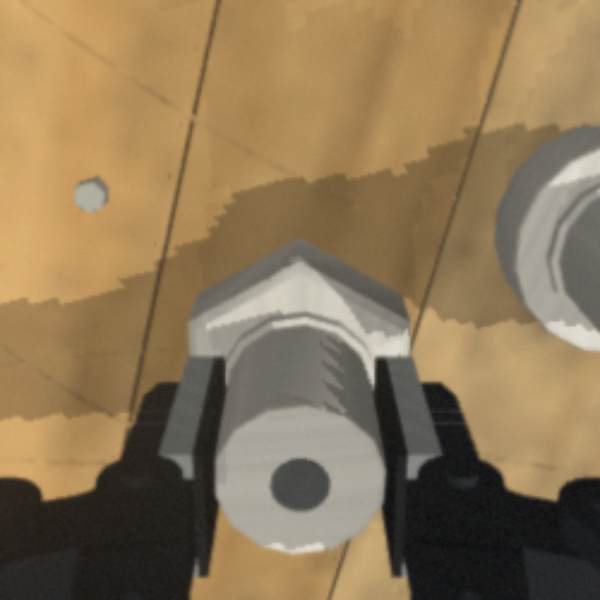

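>>> jog_arm([
  [[0,0,0],[0,-0.03,0],0.1],
  [[0,0,0],[0,-0.06,0],0.1],
  [[0,0,0],[0,-0.1,0],0.1],
  [[0,0,0],[0,-0.13,0],0.1],
  [[0,0,0],[0,-0.13,0],0.1],
  [[0,0,0],[0,-0.13,0],0.1],
])

```text
time: 16.62
eef_pos: [0.3765, -0.2992, 0.1392]
tcp_rot: [0.426, -0.561, 0.569, -0.426]
contact_force: [0.5, 0.6, -3.0]
opening: 0.333
```

```bash
python3 - <<'E'
from h import *
st()
c=cam("wrist"); cv2.imwrite("pics/w19.png",cv2.resize(c["pixels"][140:390,200:450],None,fx=2.4,fy=2.4))
c["T"]=np.array(c["mount"])
for v,y in((339.6,-.0556),(341.7,-.0496)):
    o,d=ray(c,325,v); print((o+d*(y-o[1])/d[1]).round(4))
goal([.503,-.0104,.12],-.034)
E
```

```text
t 16.62 p [ 0.3765 -0.2992  0.1392] jaw -0.279 q [-0.88 -0.09  2.11  0.    1.11 -0.6 ] F [ 0.5  0.6 -3. ] M [-0.    0.09  0.04] op 0.333
[-0.003  -0.0556  0.001 ]
[ 0.0019 -0.0496  0.001 ]
 w [-0.005, -0.245, 0.004] d [-0.3116, 0.016, 0.0435] jaw -0.279->-0.034
```

View pics/w19.png

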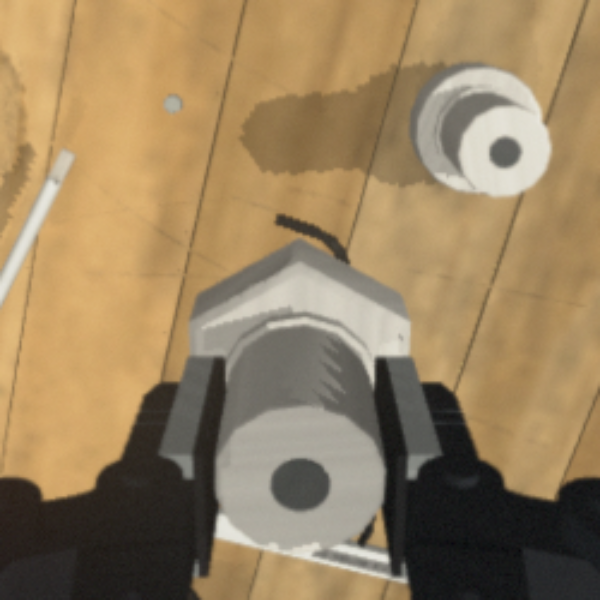

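>>> jog_arm([
  [[-0.005,-0.245,0.004],[-0.316,0.0,0.043],0.1],
  [[-0.005,-0.245,0.004],[-0.316,0.0,0.043],0.1],
  [[-0.005,-0.245,0.004],[-0.316,0.0,0.043],0.1],
  [[-0.005,-0.245,0.004],[-0.316,0.0,0.043],0.1],
  [[-0.005,-0.245,0.004],[-0.316,0.0,0.043],0.1],
  [[-0.005,-0.245,0.004],[-0.316,0.0,0.043],0.1],
  [[-0.005,-0.245,0.004],[-0.316,0.0,0.043],0.1],
  [[-0.005,-0.245,0.004],[-0.316,0.02,0.043],0.1],
  [[-0.005,-0.245,0.004],[-0.316,0.02,0.043],0.1],
  [[-0.005,-0.245,0.004],[-0.316,0.02,0.043],0.1],
])

```text
time: 17.5
eef_pos: [0.5011, -0.0042, 0.1121]
tcp_rot: [-0.494, 0.51, -0.505, 0.491]
contact_force: [-0.3, -0.8, -2.2]
opening: 0.337
```

```bash
python3 - <<'E'
from h import *
st(); goal([.5033,-.0055,.036],-.034)
E
```

```text
t 17.5 p [ 0.5011 -0.0042  0.1121] jaw -0.03 q [-0.21  0.01  2.07 -0.    1.07 -0.18] F [-0.3 -0.8 -2.2] M [-0.01  0.01  0.  ] op 0.337
 w [0.008, 0.004, -0.001] d [0.0013, 0.0761, 0.0029] jaw -0.030->-0.034
```

>>> jog_arm([
  [[0.008,0.004,0],[0.001,0.025,0.003],0.1],
  [[0.008,0.004,0],[0.001,0.05,0.003],0.1],
  [[0.008,0.004,0],[0.001,0.076,0.003],0.1],
  [[0.008,0.004,0],[0.001,0.076,0.003],0.1],
  [[0.008,0.004,0],[0.001,0.076,0.003],0.1],
])

```text
time: 17.92
eef_pos: [0.5018, -0.006, 0.0349]
tcp_rot: [-0.492, 0.51, -0.507, 0.49]
contact_force: [-0.1, 0.2, -2.1]
opening: 0.336
```

```bash
python3 - <<'E'
from h import *
st();goal([.5033,-.0055,.0144],-.034)
c=cam("wrist"); cv2.imwrite("pics/w20.png",cv2.resize(c["pixels"][140:390,200:450],None,fx=2.4,fy=2.4))
E
```

```text
t 17.92 p [ 0.5018 -0.006   0.0349] jaw -0.036 q [-0.21  0.13  2.11  0.    0.91 -0.18] F [-0.1  0.2 -2.1] M [ 0.04 -0.02 -0.04] op 0.336
 w [0.005, -0.002, -0.002] d [-0.0005, 0.0205, 0.0016] jaw -0.036->-0.034
```

View pics/w20.png

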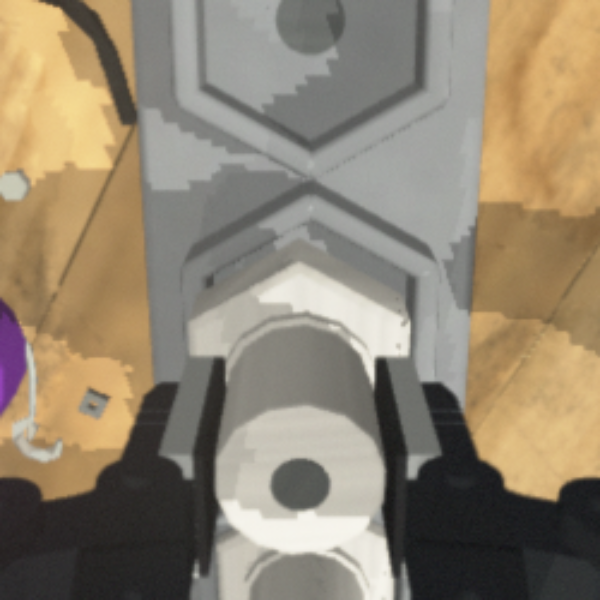

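>>> jog_arm([
  [[0.005,0,0],[-0.0005,0.002,0.0016],0.1],
  [[0.005,0,0],[-0.0005,0.006,0.0016],0.1],
  [[0.005,0,0],[-0.0005,0.01,0.0016],0.1],
  [[0.005,0,0],[-0.0005,0.012,0.0016],0.1],
  [[0.005,0,0],[-0.0005,0.012,0.0016],0.1],
])

```text
time: 18.38
eef_pos: [0.504, -0.0055, 0.0238]
tcp_rot: [0.49, -0.509, 0.509, -0.492]
contact_force: [0.9, 0.4, -1.2]
opening: 0.333
```

```bash
python3 - <<'E'
from h import *
st();goal([.5033,-.0055,.0144],-.034)
c=cam("wrist"); cv2.imwrite("pics/w21.png",cv2.resize(c["pixels"][140:390,200:450],None,fx=2.4,fy=2.4))
E
```

```text
t 18.38 p [ 0.504  -0.0055  0.0238] jaw -0.036 q [-0.21  0.15  2.11  0.    0.88 -0.18] F [ 0.9  0.4 -1.2] M [ 0.03  0.02 -0.02] op 0.333
 w [-0.002, -0.002, -0.001] d [0.0, 0.0094, -0.0007] jaw -0.036->-0.034
```

View pics/w21.png

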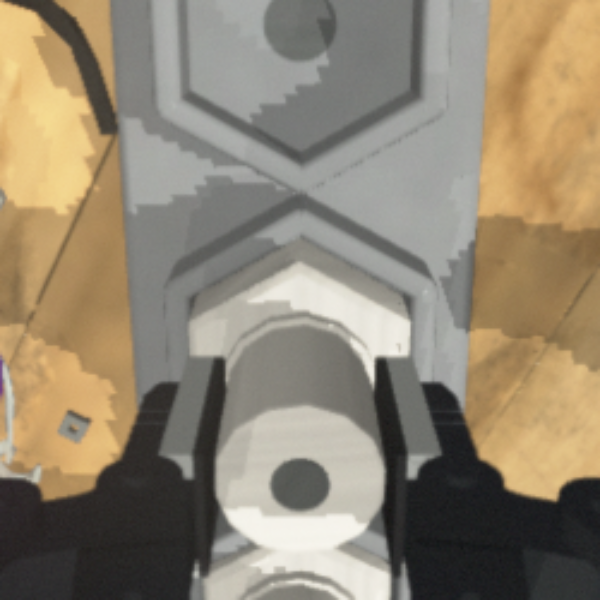

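>>> jog_arm([
  [[0,0,0],[0,0.004,0],0.1],
  [[0,0,0],[0,0.008,0],0.1],
  [[0,0,0],[0,0.0105,0],0.1],
  [[0,0,0],[0,0.0105,0],0.1],
])

```text
time: 18.77
eef_pos: [0.5042, -0.0053, 0.0145]
tcp_rot: [-0.491, 0.509, -0.509, 0.492]
contact_force: [-3.9, 1.8, 7.1]
opening: 0.331
```

```bash
python3 - <<'E'
from h import *
st()
E
```

```text
t 18.77 p [ 0.5042 -0.0053  0.0145] jaw -0.035 q [-0.21  0.16  2.11  0.    0.86 -0.18] F [-3.9  1.8  7.1] M [0.18 0.65 0.  ] op 0.331
```

Home at the expected height (0.0145). Release, lift, verify and view the rounds.

>>> jog_arm([
  [[0,0,0],[0,0,0],0.5],
  [[0,0,0],[0,-0.001,0],0.55],
  [[0,0,0],[0,-0.002,0],0.55],
  [[0,0,0],[0,-0.04,0],0.6],
  [[0,0,0],[0,-0.08,0],0.6],
  [[0,0,0],[0.03,-0.12,0],0.6],
  [[0,0,0],[0.06,-0.14,0],0.6],
  [[0,0,0],[0.09,-0.14,0],0.6],
  [[0,0,0],[0.09,-0.14,0],0.6],
])

```text
time: 19.52
eef_pos: [0.5028, -0.1004, 0.1578]
tcp_rot: [0.489, -0.507, 0.512, -0.491]
contact_force: [-1.0, -0.5, -0.9]
opening: 0.6
```

```bash
python3 - <<'E'
from h import *
st()
c=cam("wrist"); cv2.imwrite("pics/w22.png",c["pixels"])
P=cloud(c)
m=(P[...,2]>.05)&(P[...,2]<.074)
for b,s,ce in blobs(m,60): print(ce.round(1),s[4],P[b].mean(0).round(4),np.percentile(P[b][:,2],90).round(4))
E
```

```text
t 19.52 p [ 0.5028 -0.1004  0.1578] jaw -0.039 q [-0.39 -0.03  2.02 -0.    1.15 -0.36] F [-1.  -0.5 -0.9] M [ 0.03  0.02 -0.05] op 0.6
[174.3  11.6] 987 [0.4053 0.0661 0.0559] 0.0573
[320.1 111.7] 1362 [ 0.5051 -0.007   0.0642] 0.0653
[463.8 112.4] 1319 [ 0.6136 -0.0103  0.0561] 0.0573
[191.6 133.4] 1243 [ 0.4066 -0.0175  0.056 ] 0.0571
[597.5 177.8] 6043 [ 0.7225 -0.0617  0.0655] 0.0674
[319.9 206.7] 1162 [ 0.502  -0.0771  0.0635] 0.065
[426.2 245.5] 949 [ 0.5897 -0.1154  0.0558] 0.057
[274.3 403.8] 119 [ 0.4473 -0.2775  0.0534] 0.0557
[450.  420.4] 336 [ 0.6204 -0.2939  0.0679] 0.0731
[635.6 453.4] 129 [ 0.8543 -0.381   0.0553] 0.0608
```

View pics/w22.png

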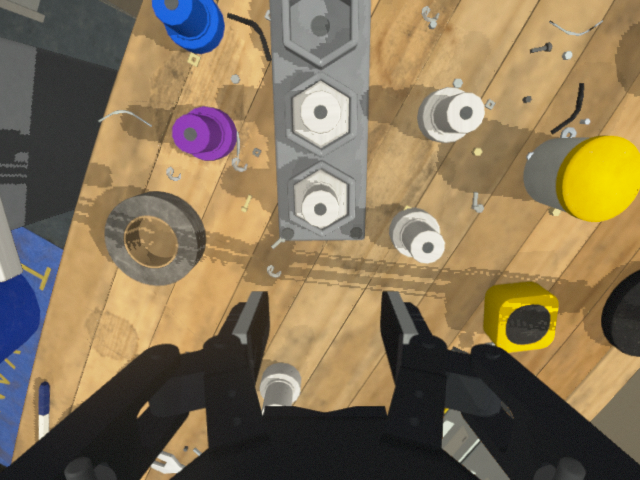

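```bash
python3 - <<'E'
from h import *
goal([.447,-.288,.11],0)
E
```

```text
w [-0.004, -0.039, -0.0] d [0.1921, 0.0456, -0.0473] jaw -0.039->0.000
```

>>> jog_arm([
  [[-0.004,-0.039,0],[0.192,0.0,-0.047],0.6],
  [[-0.004,-0.039,0],[0.192,0.0,-0.047],0.6],
  [[-0.004,-0.039,0],[0.192,0.0,-0.047],0.6],
  [[-0.004,-0.039,0],[0.192,0.01,-0.047],0.6],
  [[-0.004,-0.039,0],[0.192,0.045,-0.047],0.6],
  [[-0.004,-0.039,0],[0.192,0.045,-0.047],0.6],
  [[-0.004,-0.039,0],[0.192,0.045,-0.047],0.6],
  [[-0.004,-0.039,0],[0.192,0.045,-0.047],0.6],
])

```text
time: 20.23
eef_pos: [0.4468, -0.2864, 0.1093]
tcp_rot: [-0.5, 0.502, -0.499, 0.5]
contact_force: [0.1, -0.1, 0.7]
opening: 0.598
```

```bash
python3 - <<'E'
from h import *
st()
c=cam("wrist"); cv2.imwrite("pics/w23.png",c["pixels"])
for o in stems(c,.05,.063): print(o[0].round(1),o[1],o[2].round(4),o[3].round())
goal([.447,-.288,.006],0)
E
```

```text
t 20.23 p [ 0.4468 -0.2864  0.1093] jaw -0.001 q [-0.76  0.07  2.01  0.    1.06 -0.76] F [ 0.1 -0.1  0.7] M [ 0.05 -0.01  0.03] op 0.598
[562.9   2.4] 159 [ 0.5882 -0.1313  0.056 ] [ 23.  22. 127.]
[556.3 277.4] 2131 [ 0.6156 -0.3057  0.056 ] [ 32.  94. 118.]
[323.8 255.5] 1399 [ 0.4474 -0.2886  0.056 ] [ 24.  21. 200.]
[446.2 414.1] 62 [ 0.5486 -0.4282  0.056 ] [ 31.  23. 102.]
 w [0.001, 0.001, -0.001] d [0.0016, 0.1045, -0.0006] jaw 0.001->0.000
```

View pics/w23.png

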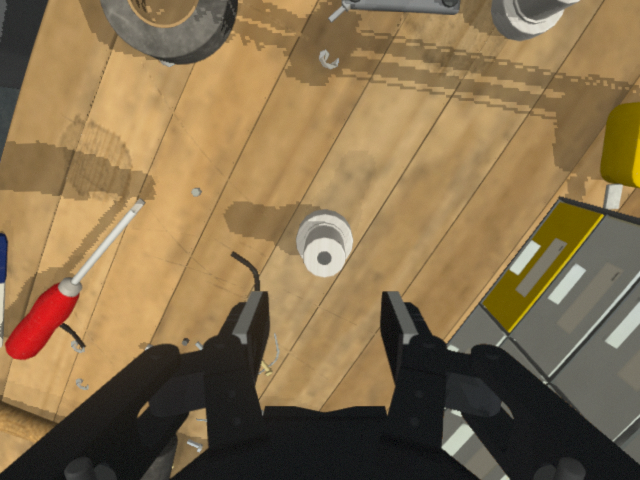

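>>> jog_arm([
  [[0,0,0],[0.001,0.035,0],0.6],
  [[0,0,0],[0.002,0.07,0],0.6],
  [[0,0,0],[0.002,0.098,0],0.6],
  [[0,0,0],[0.002,0.103,0],0.6],
  [[0,0,0],[0.002,0.103,0],0.6],
  [[0,0,0],[0.002,0.103,0],0.1],
  [[0,0,0],[0.002,0.103,0],0.1],
  [[0,0,0],[0.002,0.103,0],0.1],
  [[0,0,0],[0.002,0.103,0],0.1],
], force=45)

```text
time: 21.03
eef_pos: [0.4494, -0.2895, 0.0103]
tcp_rot: [0.5, -0.499, 0.501, -0.501]
contact_force: [-0.9, 2.5, 6.9]
opening: 0.335
```

```bash
python3 - <<'E'
from h import *
st()
c=cam("wrist"); cv2.imwrite("pics/w24.png",cv2.resize(c["pixels"][140:390,200:450],None,fx=2.4,fy=2.4))
goal([.555,.29,.17],-1.49)
E
```

```text
t 21.03 p [ 0.4494 -0.2895  0.0103] jaw 0.001 q [-0.76  0.23  2.04  0.    0.86 -0.76] F [-0.9  2.5  6.9] M [0.29 0.01 0.05] op 0.335
 w [-0.003, 1.49, -0.001] d [-0.5793, -0.1601, 0.1064] jaw 0.000->-1.490
```

View pics/w24.png

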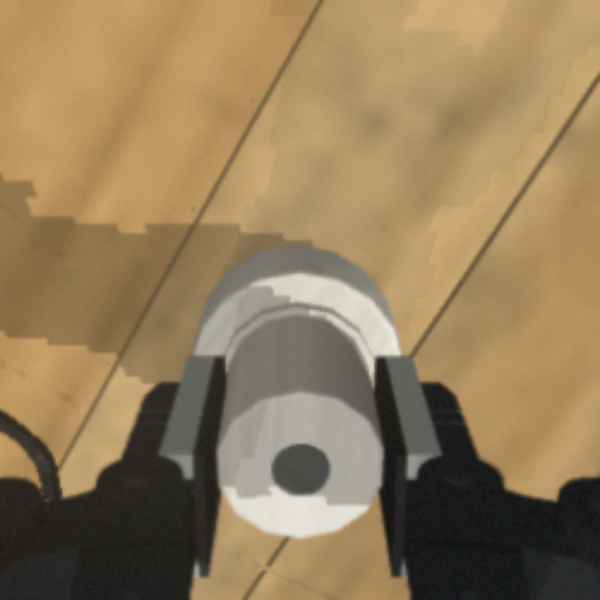

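>>> jog_arm([
  [[0,0,0],[0,-0.04,0],0.1],
  [[0,0,0],[0,-0.08,0],0.1],
  [[0,0,0],[0,-0.12,0],0.1],
  [[0,0.5,0],[-0.2,-0.16,0.02],0.1],
  [[0,0.5,0],[-0.2,-0.16,0.04],0.1],
  [[0,0.5,0],[-0.3,-0.16,0.06],0.1],
  [[0,0.8,0],[-0.3,-0.16,0.06],0.1],
  [[0,0.8,0],[-0.3,-0.16,0.06],0.1],
  [[0,0.8,0],[-0.3,-0.16,0.06],0.1],
  [[0,0.8,0],[-0.3,-0.16,0.06],0.1],
])

```text
time: 21.92
eef_pos: [0.5, -0.0314, 0.1662]
tcp_rot: [0.267, -0.653, 0.656, -0.27]
contact_force: [1.1, 0.1, -1.5]
opening: 0.333
```

```bash
python3 - <<'E'
from h import *
st()
goal([.53,.29,.17],-1.49)
E
```

```text
t 21.92 p [ 0.5    -0.0314  0.1662] jaw -0.793 q [-0.27 -0.07  2.04 -0.    1.17  0.53] F [ 1.1  0.1 -1.5] M [-0.02 -0.01 -0.03] op 0.333
 w [-0.004, 0.697, -0.004] d [-0.2469, -0.0041, -0.208] jaw -0.793->-1.490
```

>>> jog_arm([
  [[0,0.697,0],[-0.225,0,-0.229],0.1],
  [[0,0.697,0],[-0.225,0,-0.229],0.1],
  [[0,0.697,0],[-0.225,0,-0.229],0.1],
  [[0,0.697,0],[-0.225,0,-0.229],0.1],
  [[0,0.697,0],[-0.225,0,-0.229],0.1],
  [[0,0.697,0],[-0.225,0,-0.229],0.1],
  [[0,0.697,0],[-0.225,0,-0.229],0.1],
  [[0,0.697,0],[-0.225,0,-0.229],0.1],
  [[0,0.697,0],[-0.225,0,-0.229],0.1],
  [[0,0.697,0],[-0.225,0,-0.229],0.1],
])

```text
time: 22.75
eef_pos: [0.4991, 0.2935, 0.1663]
tcp_rot: [-0.028, 0.706, -0.706, 0.032]
contact_force: [-1.0, -1.3, -1.2]
opening: 0.331
```

```bash
python3 - <<'E'
from h import *
st()
c=cam("wrist"); cv2.imwrite("pics/w25.png",c["pixels"])
P=cloud(c); hsv=cv2.cvtColor(c["pixels"],cv2.COLOR_BGR2HSV)
m=(hsv[...,2]<70)&(P[...,2]>.0)&(P[...,2]<.03)&(P[...,1]>.22)
for b,s,ce in blobs(m,800):
    q=P[b]; w=q[q[:,2]>.019]; f=q[q[:,2]<.009]
    print(ce,s,cv2.minAreaRect((q[:,:2]*1000).astype(np.float32)),len(w),len(f),f.mean(0).round(4),np.percentile(f[:,0],[1,99]),np.percentile(f[:,1],[1,99]))
    if len(f)>300: print("floor",cv2.minAreaRect((f[:,:2]*1000).astype(np.float32)))
    if len(w)>100: print("rim",cv2.minAreaRect((w[:,:2]*1000).astype(np.float32)))
E
```

```text
t 22.75 p [0.4991 0.2935 0.1663] jaw -1.485 q [ 0.36  0.11  1.86 -0.    1.17  1.84] F [-1.  -1.3 -1.2] M [0.   0.05 0.01] op 0.331
[337.38081788 145.76630235] [  295    45    89   215 16286] ((556.4860229492188, 288.65496826171875), (186.9512481689453, 74.19776916503906), 3.9129555225372314) 2712 12859 [0.5613 0.2888 0.0043] [0.47619144 0.63627438] [0.25274513 0.32507459]
floor ((556.01708984375, 288.41949462890625), (163.3429412841797, 69.1045150756836), 3.890737533569336)
rim ((556.4860229492188, 288.65496826171875), (186.9512481689453, 74.19776916503906), 3.9129555225372314)
```

View pics/w25.png

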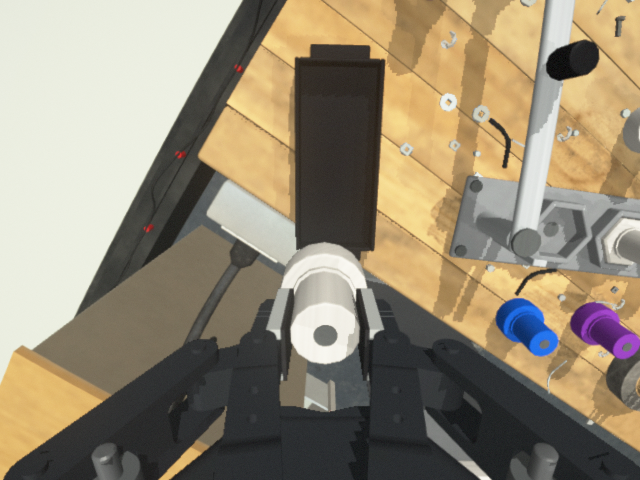

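```bash
python3 - <<'E'
from h import *
c=cam("wrist");c["T"]=np.array(c["mount"])
o,d=ray(c,325,335); print((o+d*(-.0457-o[1])/d[1]).round(4))
goal([.607,.292,.05],-1.503)
E
```

```text
[ 0.0015 -0.0457 -0.0009]
 w [-0.003, 0.015, -0.005] d [-0.1069, 0.1164, 0.0066] jaw -1.488->-1.503
```

>>> jog_arm([
  [[-0.003,0.015,-0.005],[-0.107,0.0,0.006],0.1],
  [[-0.003,0.015,-0.005],[-0.107,0.02,0.006],0.1],
  [[-0.003,0.015,-0.005],[-0.107,0.04,0.006],0.1],
  [[-0.003,0.015,-0.005],[-0.107,0.08,0.006],0.1],
  [[-0.003,0.015,-0.005],[-0.107,0.116,0.006],0.1],
  [[-0.003,0.015,-0.005],[-0.107,0.116,0.006],0.1],
  [[-0.003,0.015,-0.005],[-0.107,0.116,0.006],0.1],
])

```text
time: 23.43
eef_pos: [0.605, 0.2903, 0.0476]
tcp_rot: [0.026, -0.706, 0.707, -0.021]
contact_force: [1.4, 0.1, -0.6]
opening: 0.333
```

```bash
python3 - <<'E'
from h import *
st()
c=cam("wrist"); cv2.imwrite("pics/w26.png",c["pixels"])
goal([.608,.292,.0145],-1.503)
E
```

```text
t 23.43 p [0.605  0.2903 0.0476] jaw -1.505 q [0.3  0.44 1.68 0.   1.02 1.8 ] F [ 1.4  0.1 -0.6] M [ 0.03 -0.08 -0.02] op 0.333
 w [0.0, -0.002, 0.0] d [-0.0006, 0.0366, -0.0004] jaw -1.505->-1.503
```

View pics/w26.png

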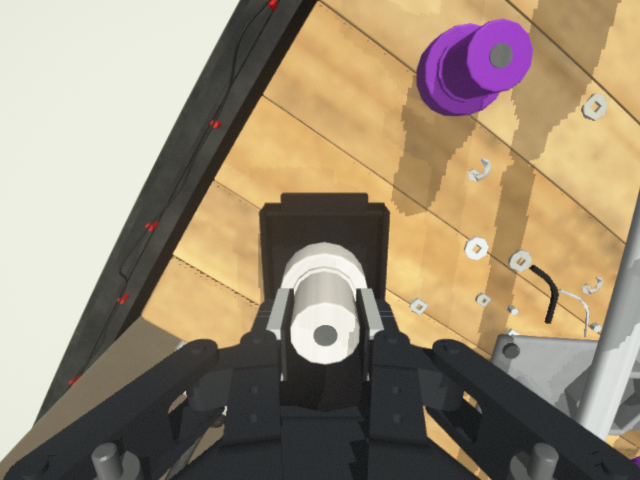

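>>> jog_arm([
  [[0,0,0],[0,0.012,0],0.1],
  [[0,0,0],[0,0.024,0],0.1],
  [[0,0,0],[0,0.031,0],0.1],
  [[0,0,0],[0,0.034,0],0.1],
  [[0,0,0],[0,0.034,0],0.1],
])

```text
time: 23.9
eef_pos: [0.6065, 0.2914, 0.0161]
tcp_rot: [0.024, -0.707, 0.707, -0.023]
contact_force: [0.3, -1.0, -1.5]
opening: 0.337
```

```bash
python3 - <<'E'
from h import *
st()
E
```

```text
t 23.9 p [0.6065 0.2914 0.0161] jaw -1.504 q [0.3  0.48 1.69 0.   0.97 1.8 ] F [ 0.3 -1.  -1.5] M [-0.03  0.02 -0.02] op 0.337
```

>>> jog_arm([
  [[0,0,0],[0,0.0025,0],0.1],
  [[0,0,0],[0,0.003,0],0.1],
  [[0,0,0],[0,0.003,0],0.4],
  [[0,0,0],[0,0.002,0],0.55],
  [[0,0,0],[0,0.002,0],0.55],
  [[0,0,0],[0,-0.03,0],0.6],
  [[0,0,0],[0,-0.07,0],0.6],
  [[0,0,0],[0,-0.11,0],0.6],
  [[0,0,0],[0,-0.14,0],0.6],
  [[0,0,0],[0,-0.14,0],0.6],
])

```text
time: 24.73
eef_pos: [0.6116, 0.293, 0.1664]
tcp_rot: [-0.019, 0.708, -0.705, 0.028]
contact_force: [0.6, 0.2, 1.2]
opening: 0.599
```

```bash
python3 - <<'E'
from h import *
st()
c=cam("wrist"); cv2.imwrite("pics/w27.png",c["pixels"])
for o in stems(c,.05,.068): print(o[0].round(1),o[1],o[2].round(4),o[3].round())
goal([.6137,-.010,.14],-1.5)
E
```

```text
t 24.73 p [0.6116 0.293  0.1664] jaw -1.504 q [0.3  0.32 1.61 0.   1.2  1.8 ] F [0.6 0.2 1.2] M [ 0.02 -0.04 -0.03] op 0.599
[424.5 101.6] 1242 [0.7207 0.2247 0.056 ] [133. 139. 183.]
[325.  237.2] 991 [0.6068 0.294  0.056 ] [ 24.  13. 227.]
[477.8 339. ] 129 [0.5162 0.1423 0.056 ] [69.  7. 92.]
[618.3 354.5] 904 [ 0.5049 -0.0077  0.056 ] [ 25.  15. 197.]
[599.6 424.4] 186 [ 0.4157 -0.0185  0.056 ] [141. 161. 172.]
[189.5 455.3] 203 [0.3478 0.426  0.056 ] [25. 21. 75.]
 w [0.002, -0.004, -0.009] d [0.0166, 0.0217, 0.3021] jaw -1.504->-1.500
```

View pics/w27.png

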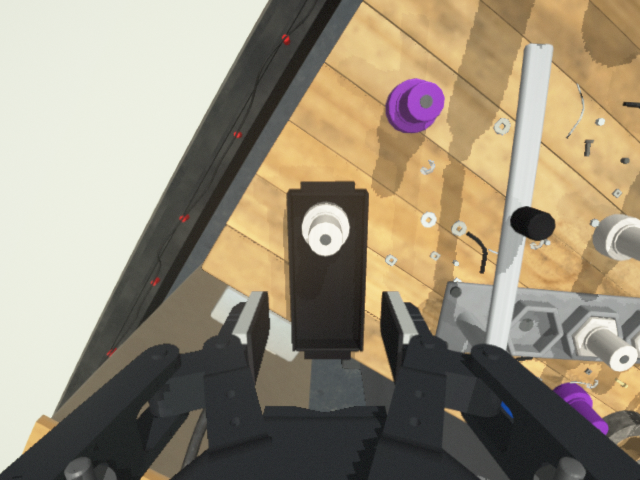

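>>> jog_arm([
  [[0,0,0],[0.017,0,0.302],0.6],
  [[0,0,0],[0.017,0,0.302],0.6],
  [[0,0,0],[0.017,0,0.302],0.6],
  [[0,0,0],[0.017,0,0.302],0.6],
  [[0,0,0],[0.017,0,0.302],0.6],
  [[0,0,0],[0.017,0,0.302],0.6],
  [[0,0,0],[0.017,0.01,0.302],0.6],
  [[0,0,0],[0.017,0.05,0.302],0.6],
  [[0,0,0],[0.017,0.05,0.302],0.6],
  [[0,0,0],[0.017,0.05,0.302],0.6],
])

```text
time: 25.62
eef_pos: [0.6104, -0.0101, 0.1073]
tcp_rot: [-0.023, 0.708, -0.705, 0.023]
contact_force: [-0.1, -0.5, -0.9]
opening: 0.6
```

```bash
python3 - <<'E'
from h import *
st()
c=cam("wrist"); cv2.imwrite("pics/w28.png",c["pixels"])
for o in stems(c,.05,.063): print(o[0].round(1),o[1],o[2].round(4),o[3].round())
goal([.6137,-.010,.0075],-1.5)
E
```

```text
t 25.62 p [ 0.6104 -0.0101  0.1073] jaw -1.506 q [-0.18  0.24  1.82  0.01  1.08  1.32] F [-0.1 -0.5 -0.9] M [ 0.07 -0.    0.  ] op 0.6
[384.4 101.7] 140 [ 0.7095 -0.0385  0.056 ] [ 24. 179. 113.]
[327.6 245.1] 1459 [ 0.6163 -0.0103  0.056 ] [ 24.  19. 205.]
[472.5 286.2] 1328 [ 0.5924 -0.1152  0.056 ] [ 25.  17. 200.]
[136.  350.8] 119 [0.5206 0.1318 0.056 ] [ 48.   6. 106.]
[314.  367.5] 409 [ 0.5166 -0.0066  0.056 ] [ 23.  21. 142.]
[389.1 382. ] 94 [ 0.5067 -0.0661  0.056 ] [ 22.  25. 106.]
 w [0.004, -0.005, -0.005] d [-0.0009, 0.1023, 0.001] jaw -1.505->-1.500
```

View pics/w28.png

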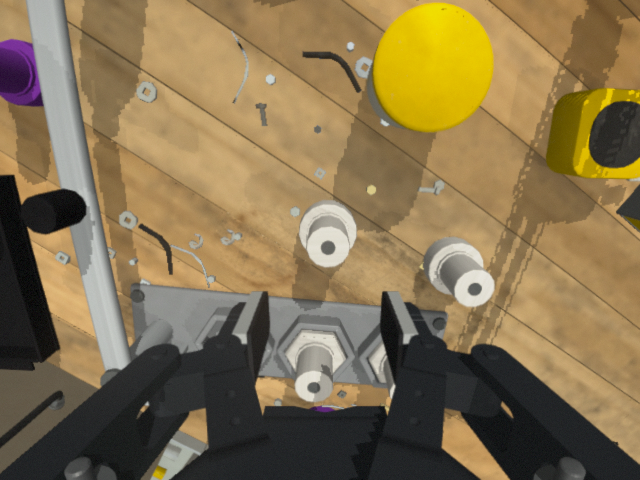

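>>> jog_arm([
  [[0.004,0,-0.005],[-0.002,0.035,0.001],0.6],
  [[0.004,0,-0.005],[-0.002,0.07,0.001],0.6],
  [[0.004,0,-0.005],[-0.002,0.095,0.001],0.6],
  [[0.004,0,-0.005],[-0.002,0.1,0.001],0.6],
  [[0.004,0,-0.005],[-0.002,0.1,0.001],0.6],
  [[0.004,0,-0.005],[-0.002,0.1,0.001],0.1],
  [[0.004,0,-0.005],[-0.002,0.1,0.001],0.1],
  [[0.004,0,-0.005],[-0.002,0.1,0.001],0.1],
  [[0.004,0,-0.005],[-0.002,0.1,0.001],0.1],
], force=45)

```text
time: 26.42
eef_pos: [0.6172, -0.01, 0.0131]
tcp_rot: [0.021, -0.706, 0.707, -0.025]
contact_force: [0.4, -0.5, 5.0]
opening: 0.33
```

```bash
python3 - <<'E'
from h import *
st()
c=cam("wrist"); cv2.imwrite("pics/w29.png",cv2.resize(c["pixels"][140:390,200:450],None,fx=2.4,fy=2.4))
E
```

```text
t 26.42 p [ 0.6172 -0.01    0.0131] jaw -1.505 q [-0.18  0.38  1.84  0.    0.91  1.32] F [ 0.4 -0.5  5. ] M [ 0.26  0.   -0.02] op 0.33
```

View pics/w29.png

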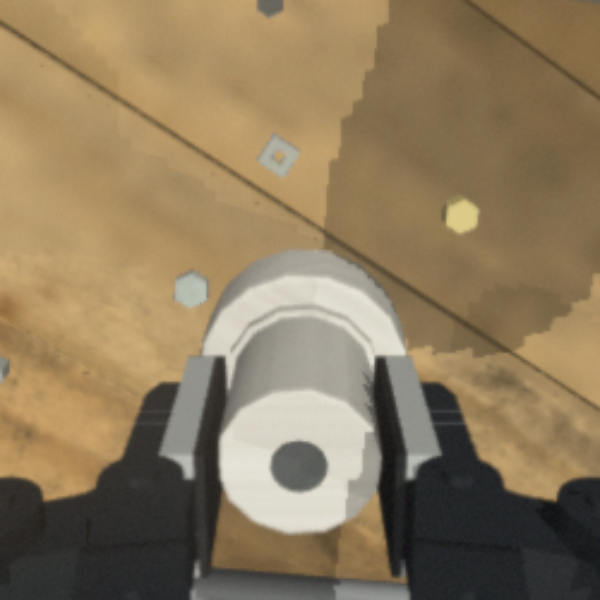

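>>> jog_arm([
  [[0,0,0],[0,-0.04,0],0.1],
  [[0,0,0],[0,-0.08,0],0.1],
  [[0,0,0],[0,-0.12,0],0.1],
  [[0,0,0],[0,-0.155,0],0.1],
  [[0,0,0],[0.04,-0.155,-0.1],0.1],
  [[0,0,0],[0.04,-0.155,-0.2],0.1],
  [[0,0,0],[0.04,-0.155,-0.2],0.1],
  [[0,0,0],[0.04,-0.155,-0.2],0.1],
  [[0,0,0],[0.04,-0.155,-0.2],0.1],
  [[0,0,0],[0.04,-0.155,-0.2],0.1],
])

```text
time: 27.3
eef_pos: [0.5607, 0.1929, 0.1678]
tcp_rot: [-0.024, 0.708, -0.706, 0.027]
contact_force: [0.5, -0.2, -1.3]
opening: 0.333
```

```bash
python3 - <<'E'
from h import *
st();goal([.5546,.2879,.07],-1.503)
E
```

```text
t 27.3 p [0.5607 0.1929 0.1678] jaw -1.499 q [0.16 0.14 1.82 0.   1.18 1.66] F [ 0.5 -0.2 -1.3] M [-0.02 -0.    0.03] op 0.333
 w [0.002, 0.004, -0.005] d [-0.0002, 0.098, -0.095] jaw -1.499->-1.503
```

>>> jog_arm([
  [[0.002,0.004,-0.005],[0,0.0,-0.04],0.1],
  [[0.002,0.004,-0.005],[0,0.0,-0.08],0.1],
  [[0.002,0.004,-0.005],[0,0.02,-0.095],0.1],
  [[0.002,0.004,-0.005],[0,0.06,-0.095],0.1],
  [[0.002,0.004,-0.005],[0,0.1,-0.095],0.1],
  [[0.002,0.004,-0.005],[0,0.11,-0.095],0.1],
  [[0.002,0.004,-0.005],[0,0.11,-0.095],0.1],
  [[0.002,0.004,-0.005],[0,0.11,-0.095],0.1],
])

```text
time: 27.97
eef_pos: [0.5548, 0.2875, 0.0585]
tcp_rot: [-0.024, 0.707, -0.707, 0.024]
contact_force: [-0.1, 0.1, 0.1]
opening: 0.33
```

```bash
python3 - <<'E'
from h import *
st();goal([.5546,.2879,.0171],-1.503)
c=cam("wrist"); cv2.imwrite("pics/w30.png",c["pixels"])
E
```

```text
t 27.97 p [0.5548 0.2875 0.0585] jaw -1.504 q [0.32 0.33 1.8  0.   1.   1.82] F [-0.1  0.1  0.1] M [-0.02 -0.07  0.  ] op 0.33
 w [0.0, -0.001, 0.0] d [0.0002, 0.0414, -0.0004] jaw -1.504->-1.503
```

View pics/w30.png

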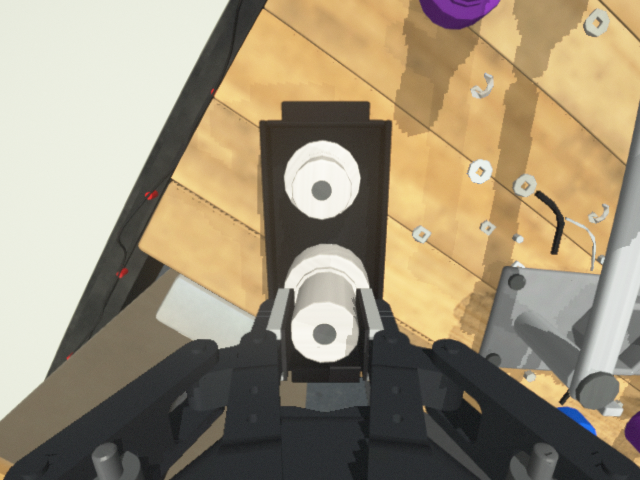

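>>> jog_arm([
  [[0,0,0],[0,0.014,0],0.1],
  [[0,0,0],[0,0.028,0],0.1],
  [[0,0,0],[0,0.038,0],0.1],
  [[0,0,0],[0,0.042,0],0.1],
  [[0,0,0],[0,0.043,0],0.1],
])

```text
time: 28.43
eef_pos: [0.5561, 0.2876, 0.0172]
tcp_rot: [-0.023, 0.707, -0.707, 0.024]
contact_force: [-2.3, -1.7, 6.5]
opening: 0.33
```

```bash
python3 - <<'E'
from h import *
st()
E
```

```text
t 28.43 p [0.5561 0.2876 0.0172] jaw -1.504 q [ 0.32  0.39  1.82 -0.    0.93  1.82] F [-2.3 -1.7  6.5] M [-0.43  0.51  0.02] op 0.33
```

>>> jog_arm([
  [[0,0,0],[0,0,0],0.4],
  [[0,0,0],[0,0,0],0.55],
  [[0,0,0],[0,0,0],0.55],
  [[0,0,0],[0,-0.03,0],0.6],
  [[0,0,0],[0,-0.07,0],0.6],
  [[0,0,0],[0,-0.11,0],0.6],
  [[0,0,0],[0,-0.15,0],0.6],
  [[0,0,0],[0,-0.15,0],0.6],
])

```text
time: 29.1
eef_pos: [0.5614, 0.2896, 0.1787]
tcp_rot: [-0.017, 0.709, -0.705, 0.031]
contact_force: [2.0, 0.5, 1.8]
opening: 0.602
```

```bash
python3 - <<'E'
from h import *
st()
c=cam("wrist"); cv2.imwrite("pics/w31.png",c["pixels"])
for o in stems(c,.05,.068): print(o[0].round(1),o[1],o[2].round(4),o[3].round())
goal([.591,-.115,.17],-1.5)
E
```

```text
t 29.1 p [0.5614 0.2896 0.1787] jaw -1.503 q [ 0.32  0.2   1.73 -0.    1.19  1.82] F [2.  0.5 1.8] M [ 0.05 -0.08 -0.  ] op 0.602
[424.4  36.7] 1291 [0.7204 0.2245 0.056 ] [134. 140. 182.]
[325.1 177.2] 986 [0.6066 0.2941 0.056 ] [ 24.  11. 232.]
[328.6 236.9] 906 [0.5543 0.2874 0.056 ] [ 24.  12. 227.]
[479.4 289.7] 203 [0.5125 0.142  0.056 ] [67.  6. 96.]
[622.2 304.9] 906 [ 0.5048 -0.0074  0.056 ] [ 25.  14. 198.]
[598.7 386.3] 547 [ 0.4081 -0.0143  0.056 ] [135. 147. 169.]
[182.3 435.3] 352 [0.3143 0.4338 0.056 ] [23. 30. 72.]
 w [0.004, -0.004, -0.015] d [-0.004, 0.0032, 0.4052] jaw -1.504->-1.500
```

View pics/w31.png

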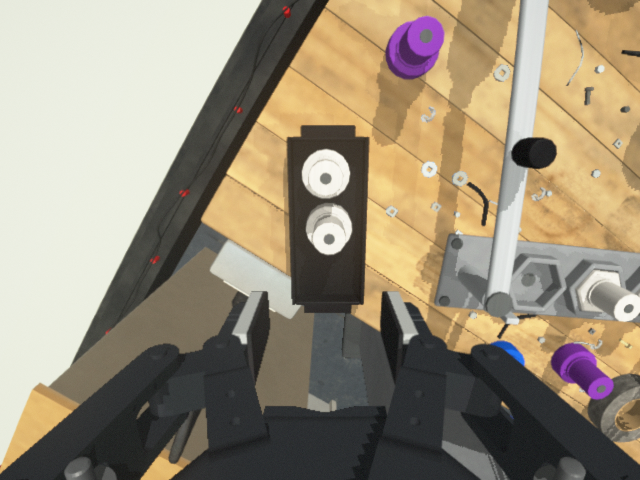

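Two upright in the tray. Now the last round, at about (0.591, -0.115).

>>> jog_arm([
  [[0,0,0],[-0.004,0,0.405],0.6],
  [[0,0,0],[-0.004,0,0.405],0.6],
  [[0,0,0],[-0.004,0,0.405],0.6],
  [[0,0,0],[-0.004,0,0.405],0.6],
  [[0,0,0],[-0.004,0,0.405],0.6],
  [[0,0,0],[-0.004,0,0.405],0.6],
  [[0,0,0],[-0.004,0,0.405],0.6],
  [[0,0,0],[-0.004,0,0.405],0.6],
  [[0,0,0],[-0.004,0,0.405],0.6],
  [[0,0,0],[-0.004,0.01,0.405],0.6],
])

```text
time: 29.98
eef_pos: [0.5919, -0.1185, 0.1642]
tcp_rot: [-0.017, 0.707, -0.706, 0.029]
contact_force: [0.6, 0.1, 1.3]
opening: 0.599
```

```bash
python3 - <<'E'
from h import *
st()
c=cam("wrist"); cv2.imwrite("pics/w32.png",c["pixels"])
for o in stems(c,.05,.063): print(o[0].round(1),o[1],o[2].round(4),o[3].round())
goal([.591,-.115,.11],-1.5)
E
```

```text
t 29.98 p [ 0.5919 -0.1185  0.1642] jaw -1.505 q [-0.37  0.16  1.81  0.01  1.16  1.13] F [0.6 0.1 1.3] M [-0.02 -0.03 -0.09] op 0.599
[559.8 105.2] 1795 [ 0.7077 -0.2946  0.056 ] [30. 21. 62.]
[289.9  86.5] 92 [ 0.7047 -0.0834  0.056 ] [ 24. 190. 126.]
[324.  232.7] 947 [ 0.592  -0.1166  0.056 ] [ 23.  16. 214.]
[597.8 260.9] 228 [ 0.5822 -0.3633  0.056 ] [ 38.  18. 109.]
[ 56.8 296.3] 274 [0.5147 0.1278 0.056 ] [ 53.  11. 112.]
[204.8 307.7] 265 [ 0.5143 -0.0128  0.056 ] [ 22.  22. 162.]
[282.7 311.6] 203 [ 0.5155 -0.084   0.056 ] [ 22.  22. 170.]
[ 72.6 316.2] 137 [0.495  0.1154 0.056 ] [ 48.  12. 132.]
 w [0.0, -0.008, -0.013] d [-0.0001, 0.0509, -0.007] jaw -1.508->-1.500
```

View pics/w32.png

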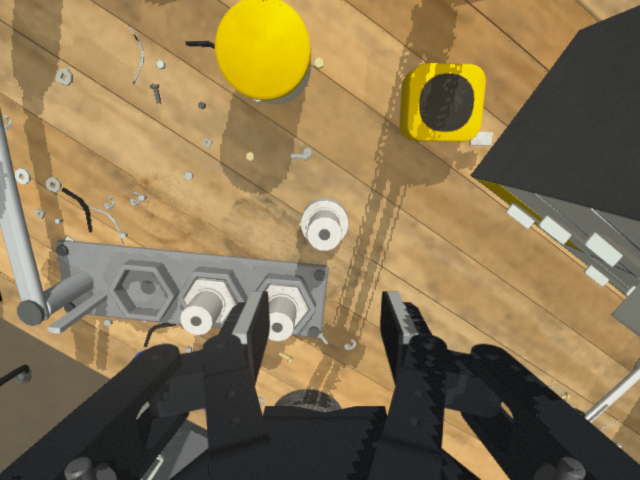

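```bash
python3 - <<'E'
from h import *
c=cam("wrist"); P=cloud(c)
m=(P[...,2]>.05)&(P[...,1]<-.14)&(P[...,2]<.4)
q=P[m]; d=np.hypot(q[:,0]-.591,q[:,1]+.116); i=np.argsort(d)[:400:50]; print(q[i].round(3), d[i].round(3))
goal([.591,-.1162,.11],-1.5)
E
```

```text
[[ 0.606 -0.141  0.269]
 [ 0.608 -0.14   0.263]
 [ 0.609 -0.14   0.261]
 [ 0.609 -0.14   0.275]
 [ 0.608 -0.141  0.265]
 [ 0.608 -0.141  0.264]
 [ 0.609 -0.141  0.276]
 [ 0.61  -0.14   0.285]] [0.029 0.03  0.03  0.03  0.03  0.03  0.03  0.031]
 w [0.004, -0.009, -0.011] d [-0.0007, 0.0505, -0.0023] jaw -1.509->-1.500
```

```bash
python3 - <<'E'
from h import *
c=cam("wrist"); P=cloud(c)
for u,v in((480,175),(482,172),(495,190),(520,216),(565,245),(610,255)): print(u,v,P[v,u].round(3))
E
```

```text
480 175 [ 0.643 -0.257  0.015]
482 172 [ 0.646 -0.256  0.019]
495 190 [ 0.629 -0.281 -0.   ]
520 216 [ 0.609 -0.299  0.022]
565 245 [ 0.577 -0.369 -0.001]
610 255 [ 0.606 -0.306  0.124]
```

>>> jog_arm([
  [[0.004,0,-0.011],[-0.001,0.04,-0.002],0.6],
  [[0.004,0,-0.011],[-0.001,0.08,-0.002],0.6],
  [[0.004,0,-0.011],[-0.001,0.09,-0.002],0.6],
  [[0.004,0,-0.011],[-0.001,0.09,-0.002],0.6],
])

```text
time: 30.47
eef_pos: [0.5879, -0.1112, 0.0659]
tcp_rot: [-0.026, 0.709, -0.705, 0.02]
contact_force: [-1.1, 0.9, 0.3]
opening: 0.596
```

```bash
python3 - <<'E'
from h import *
st()
c=cam("wrist")
for o in stems(c,.05,.063): print(o[0].round(1),o[1],o[2].round(4),o[3].round())
goal([.591,-.1162,.0085],-1.5)
E
```

```text
t 30.47 p [ 0.5879 -0.1112  0.0659] jaw -1.506 q [-0.36  0.28  1.86  0.    1.01  1.15] F [-1.1  0.9  0.3] M [-0.01  0.01  0.05] op 0.596
[278.  48.] 367 [ 0.7034 -0.0806  0.056 ] [ 24. 218. 113.]
[619.5 185.1] 1413 [ 0.6519 -0.2653  0.056 ] [33. 40. 74.]
[336.8 271. ] 2098 [ 0.5924 -0.1166  0.056 ] [ 24.  16. 212.]
[276.  378.6] 534 [ 0.5155 -0.0837  0.056 ] [ 23.  21. 166.]
 w [0.003, -0.006, 0.004] d [-0.0006, 0.0607, 0.0042] jaw -1.506->-1.500
```

>>> jog_arm([
  [[0.003,0,0.004],[-0.001,0.01,0.004],0.6],
  [[0.003,0,0.004],[-0.001,0.035,0.004],0.6],
  [[0.003,0,0.004],[-0.001,0.055,0.004],0.6],
  [[0.003,0,0.004],[-0.001,0.058,0.004],0.6],
  [[0.003,0,0.004],[-0.001,0.058,0.004],0.6],
  [[0.003,0,0.004],[-0.001,0.058,0.004],0.1],
  [[0.003,0,0.004],[-0.001,0.058,0.004],0.1],
  [[0.003,0,0.004],[-0.001,0.058,0.004],0.1],
  [[0.003,0,0.004],[-0.001,0.058,0.004],0.1],
], force=45)

```text
time: 31.27
eef_pos: [0.5934, -0.1168, 0.0138]
tcp_rot: [0.021, -0.706, 0.707, -0.024]
contact_force: [0.0, -0.7, 5.5]
opening: 0.328
```

```bash
python3 - <<'E'
from h import *
st()
c=cam("wrist"); cv2.imwrite("pics/w33.png",cv2.resize(c["pixels"][140:390,200:450],None,fx=2.4,fy=2.4))
E
```

```text
t 31.27 p [ 0.5934 -0.1168  0.0138] jaw -1.506 q [-0.36  0.36  1.87  0.    0.91  1.14] F [ 0.  -0.7  5.5] M [0.01 0.07 0.02] op 0.328
```

View pics/w33.png

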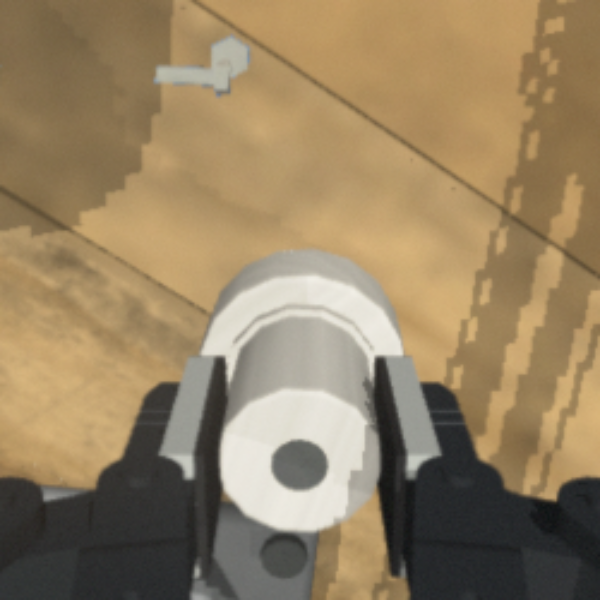

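>>> jog_arm([
  [[0,0,0],[0,-0.04,0],0.1],
  [[0,0,0],[0,-0.08,0],0.1],
  [[0,0,0],[0,-0.12,0],0.1],
  [[0,0,0],[0,-0.155,0],0.1],
  [[0,0,0],[0.06,-0.155,-0.1],0.1],
  [[0,0,0],[0.06,-0.155,-0.3],0.1],
  [[0,0,0],[0.06,-0.155,-0.3],0.1],
  [[0,0,0],[0.06,-0.155,-0.3],0.1],
  [[0,0,0],[0.06,-0.155,-0.3],0.1],
  [[0,0,0],[0.06,-0.155,-0.3],0.1],
])

```text
time: 32.15
eef_pos: [0.5243, 0.1232, 0.168]
tcp_rot: [0.021, -0.706, 0.707, -0.024]
contact_force: [0.8, -0.4, -1.6]
opening: 0.332
```

```bash
python3 - <<'E'
from h import *
st();goal([.5042,.2841,.16],-1.503)
E
```

```text
t 32.15 p [0.5243 0.1232 0.168 ] jaw -1.507 q [ 0.04  0.02  1.95 -0.    1.17  1.55] F [ 0.8 -0.4 -1.6] M [-0.02 -0.01 -0.  ] op 0.332
 w [-0.001, -0.004, -0.004] d [0.0098, 0.0077, -0.1619] jaw -1.507->-1.503
```

>>> jog_arm([
  [[0,-0.004,-0.004],[0.01,0.0,-0.162],0.1],
  [[0,-0.004,-0.004],[0.01,0.0,-0.162],0.1],
  [[0,-0.004,-0.004],[0.01,0.0,-0.162],0.1],
  [[0,-0.004,-0.004],[0.01,0.02,-0.162],0.1],
  [[0,-0.004,-0.004],[0.01,0.05,-0.162],0.1],
  [[0,-0.004,-0.004],[0.01,0.085,-0.162],0.1],
  [[0,-0.004,-0.004],[0.01,0.11,-0.162],0.1],
  [[0,-0.004,-0.004],[0.01,0.11,-0.162],0.1],
  [[0,-0.004,-0.004],[0.01,0.11,-0.162],0.1],
])

```text
time: 32.9
eef_pos: [0.5026, 0.2836, 0.056]
tcp_rot: [0.026, -0.706, 0.708, -0.023]
contact_force: [-0.4, 1.1, -1.1]
opening: 0.327
```

```bash
python3 - <<'E'
from h import *
st();goal([.5042,.2841,.0178],-1.503)
c=cam("wrist"); cv2.imwrite("pics/w34.png",c["pixels"])
E
```

```text
t 32.9 p [0.5026 0.2836 0.056 ] jaw -1.503 q [ 0.34  0.25  1.92 -0.    0.98  1.84] F [-0.4  1.1 -1.1] M [ 0.04 -0.08  0.03] op 0.327
 w [-0.002, 0.0, 0.005] d [-0.0018, 0.0382, -0.0005] jaw -1.503->-1.503
```

View pics/w34.png

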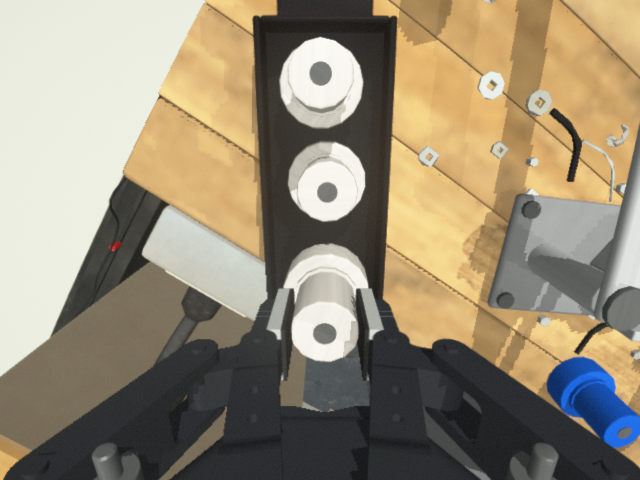

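>>> jog_arm([
  [[0,0,0.004],[-0.002,0.012,0],0.1],
  [[0,0,0.004],[-0.002,0.024,0],0.1],
  [[0,0,0.004],[-0.002,0.034,0],0.1],
  [[0,0,0.004],[-0.002,0.0385,0],0.1],
  [[0,0,0.004],[-0.002,0.0395,0],0.1],
])

```text
time: 33.37
eef_pos: [0.5063, 0.2839, 0.018]
tcp_rot: [0.023, -0.706, 0.707, -0.025]
contact_force: [0.2, -0.6, -2.5]
opening: 0.33
```

```bash
python3 - <<'E'
from h import *
st()
E
```

```text
t 33.37 p [0.5063 0.2839 0.018 ] jaw -1.503 q [ 0.34  0.31  1.93 -0.    0.9   1.84] F [ 0.2 -0.6 -2.5] M [-0.01  0.03 -0.01] op 0.33
```

>>> jog_arm([
  [[0,0,0],[0,0.002,0],0.1],
  [[0,0,0],[0,0.002,0],0.4],
  [[0,0,0],[0,0.001,0],0.55],
  [[0,0,0],[0,0,0],0.55],
  [[0,0,0],[0,-0.03,0],0.6],
  [[0,0,0],[0,-0.07,0],0.6],
  [[0,0,0],[0,-0.11,0],0.6],
  [[0,0,0],[0,-0.15,0],0.6],
  [[0,0,0],[0,-0.16,0],0.6],
  [[0,0,0],[0,-0.16,0],0.6],
])

```text
time: 34.2
eef_pos: [0.5087, 0.2853, 0.1837]
tcp_rot: [-0.019, 0.707, -0.706, 0.029]
contact_force: [-0.3, 0.5, -0.5]
opening: 0.599
```

```bash
python3 - <<'E'
from h import *
st()
c=cam("wrist"); cv2.imwrite("pics/w35.png",c["pixels"])
P=cloud(c)
m=(P[...,2]>.05)&(P[...,2]<.070)
for b,s,ce in blobs(m,60): print(ce.round(1),s[4],P[b].mean(0).round(4),np.percentile(P[b][:,2],90).round(4))
m=(P[...,2]>.098)&(P[...,2]<.115)
for b,s,ce in blobs(m,60): print("knob",ce.round(1),s[4],P[b].mean(0).round(4))
m=(P[...,2]>.073)&(P[...,2]<.083)
for b,s,ce in blobs(m,200): print("bar",ce.round(1),s[4],P[b].mean(0).round(4),cv2.minAreaRect((P[b][:,:2]*1000).astype(np.float32)))
E
```

```text
t 34.2 p [0.5087 0.2853 0.1837] jaw -1.503 q [ 0.34  0.1   1.84 -0.    1.19  1.84] F [-0.3  0.5 -0.5] M [-0.04  0.08  0.06] op 0.599
[323.7 111.2] 1086 [0.606  0.294  0.0603] 0.0613
[327.4 175.4] 958 [0.5546 0.2874 0.06  ] 0.0611
[326.9 231.3] 880 [0.5054 0.2844 0.0598] 0.061
[483.1 234.5] 241 [0.5123 0.1437 0.0599] 0.0687
[626.3 251.2] 808 [0.506  0.0007 0.0608] 0.0645
[525.  337.7] 643 [0.4061 0.0745 0.0553] 0.0568
[605.3 339.8] 619 [ 0.4071 -0.0152  0.0551] 0.0566
knob [543.6  73.7] 1024 [0.6387 0.1467 0.1074]
bar [514.8 131.4] 6237 [0.5988 0.1427 0.078 ] ((591.8156127929688, 141.4602813720703), (208.52047729492188, 33.3835334777832), 7.866863250732422)
```

View pics/w35.png

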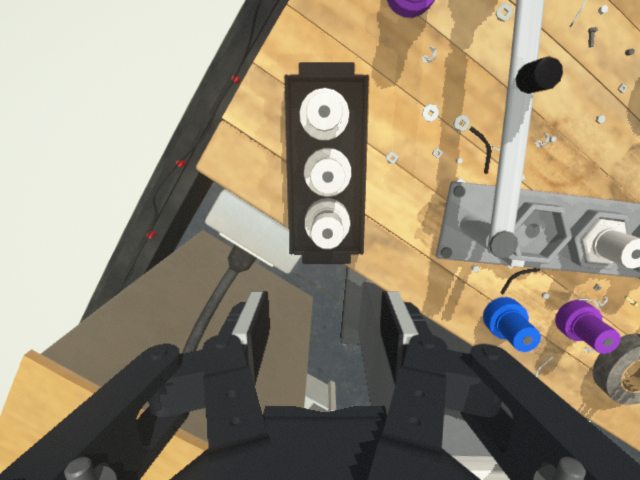

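```bash
python3 - <<'E'
from h import *
goal([.638,.146,.17],-1.503)
c=cam("top"); cv2.imwrite("pics/t36.png",c["pixels"])
E
```

```text
w [-0.0, -0.0, -0.007] d [-0.1214, 0.011, 0.1471] jaw -1.503->-1.503
```

View pics/t36.png

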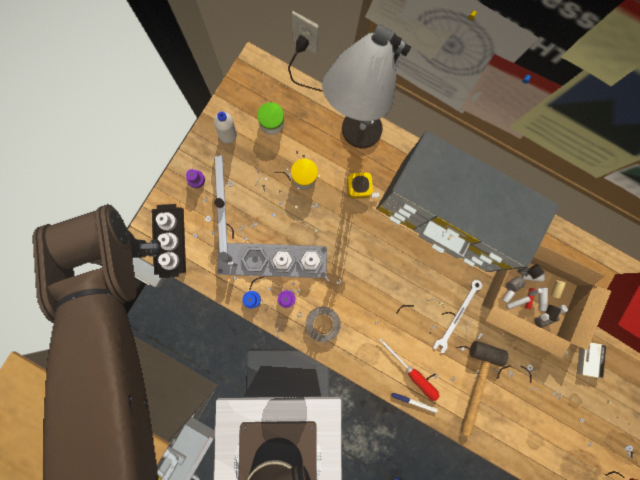

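>>> jog_arm([
  [[0,-1.2,0],[-0.121,0.0,0.147],0.6],
  [[0,-1.2,0],[-0.121,0.0,0.147],0.6],
  [[0,-1.2,0],[-0.121,0.0,0.147],0.6],
  [[0,-1.2,0],[-0.121,0.0,0.147],0.6],
  [[0,-1.2,0],[-0.121,0.0,0.147],0.6],
  [[0,-1.2,0],[-0.121,0.0,0.147],0.6],
  [[0,-1.2,0],[-0.121,0.0,0.147],0.6],
  [[0,-1.2,0],[-0.121,0.0,0.147],0.6],
  [[0,-1.2,0],[-0.121,0.0,0.147],0.6],
  [[0,-1.2,0],[-0.121,0.0,0.147],0.6],
])

```text
time: 35.13
eef_pos: [0.6341, 0.1451, 0.1733]
tcp_rot: [-0.422, 0.569, -0.568, 0.419]
contact_force: [-0.1, -0.2, 0.6]
opening: 0.6
```

>>> jog_arm([
  [[0,-1.2,0],[0,0,0],0.6],
  [[0,-1.2,0],[0,0,0],0.6],
  [[0,-1.2,0],[0,0,0],0.6],
  [[0,-1.2,0],[0,0,0],0.6],
  [[0,-1.2,0],[0,0,0],0.6],
  [[0,-1.2,0],[0,0,0],0.6],
  [[0,-1.2,0],[0,0,0],0.6],
  [[0,-1.2,0],[0,0,0],0.6],
  [[0,-1.2,0],[0,0,0],0.6],
  [[0,-1.2,0],[0,0,0],0.6],
])

```text
time: 35.97
eef_pos: [0.6321, 0.1449, 0.1689]
tcp_rot: [0.671, -0.234, 0.227, -0.666]
contact_force: [-0.1, 1.0, 0.4]
opening: 0.6
```

```bash
python3 - <<'E'
from h import *
st(); goal([.638,.146,.15],1.67)
E
```

```text
t 35.97 p [0.6321 0.1449 0.1689] jaw 0.907 q [ 0.07  0.27  1.67 -0.    1.22 -0.84] F [-0.1  1.   0.4] M [-0.02 -0.02  0.01] op 0.6
 w [0.006, -0.763, -0.011] d [0.0041, 0.0189, 0.0047] jaw 0.907->1.670
```

>>> jog_arm([
  [[0.006,-0.763,-0.011],[0.004,0.0,0.004],0.6],
  [[0.006,-0.763,-0.011],[0.004,0.0,0.004],0.6],
  [[0.006,-0.763,-0.011],[0.004,0.0,0.004],0.6],
  [[0.006,-0.763,-0.011],[0.004,0.0,0.004],0.6],
  [[0.006,-0.763,-0.011],[0.004,0.019,0.005],0.6],
  [[0.006,-0.763,-0.011],[0.004,0.019,0.005],0.6],
  [[0.006,-0.763,-0.011],[0.004,0.019,0.005],0.6],
  [[0.006,-0.763,-0.011],[0.004,0.019,0.005],0.6],
  [[0.006,-0.763,-0.011],[0.004,0.019,0.005],0.6],
])

```text
time: 36.72
eef_pos: [0.6375, 0.1463, 0.1484]
tcp_rot: [-0.706, -0.034, 0.035, 0.706]
contact_force: [0.2, -1.3, -0.6]
opening: 0.596
```

```bash
python3 - <<'E'
from h import *
st(); goal([.638,.146,.06],1.67)
c=cam("wrist"); cv2.imwrite("pics/w37.png",c["pixels"])
P=cloud(c)
m=(P[...,2]>.102)&(P[...,2]<.115)
for b,s,ce in blobs(m,60): print("knob",ce.round(1),s[4],P[b].mean(0).round(4))
E
```

```text
t 36.72 p [0.6375 0.1463 0.1484] jaw 1.668 q [ 0.07  0.29  1.68  0.    1.17 -1.6 ] F [ 0.2 -1.3 -0.6] M [0.06 0.   0.07] op 0.596
 w [-0.0, -0.002, -0.002] d [0.0006, 0.0884, -0.0003] jaw 1.668->1.670
knob [319.1 255.8] 845 [0.638  0.1439 0.1086]
```

View pics/w37.png

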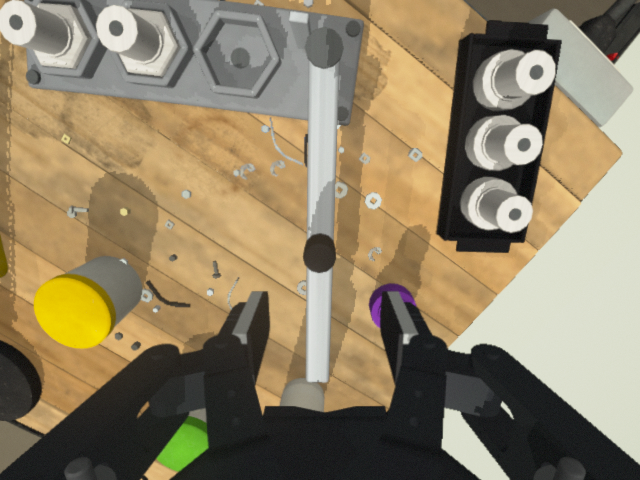

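>>> jog_arm([
  [[0,0,0],[0.001,0.035,-0.001],0.6],
  [[0,0,0],[0.001,0.07,-0.001],0.6],
  [[0,0,0],[0.001,0.088,-0.001],0.6],
  [[0,0,0],[0.001,0.088,-0.001],0.6],
  [[0,0,0],[0.001,0.088,-0.001],0.6],
  [[0,0,0],[0.001,0.088,-0.001],0.1],
  [[0,0,0],[0.001,0.088,-0.001],0.1],
  [[0,0,0],[0.001,0.088,-0.001],0.1],
  [[0,0,0],[0.001,0.088,-0.001],0.1],
], force=30)

```text
time: 37.52
eef_pos: [0.641, 0.1455, 0.0642]
tcp_rot: [0.706, 0.036, -0.033, -0.706]
contact_force: [-1.0, -0.6, 4.5]
opening: 0.242
```

```bash
python3 - <<'E'
from h import *
st()
E
```

```text
t 37.52 p [0.641  0.1455 0.0642] jaw 1.668 q [ 0.07  0.39  1.72 -0.    1.03 -1.6 ] F [-1.  -0.6  4.5] M [-0.07  0.    0.04] op 0.242
```

>>> jog_arm([
  [[0,0.1,0],[-0.001,0,-0.013],0.1],
  [[0,0.2,0],[-0.003,0,-0.026],0.1],
  [[0,0.3,0],[-0.006,0,-0.038],0.1],
  [[0,0.4,0],[-0.01,0,-0.051],0.1],
  [[0,0.5,0],[-0.016,0,-0.062],0.1],
  [[0,0.6,0],[-0.023,0,-0.073],0.1],
  [[0,0.7,0],[-0.031,0,-0.084],0.1],
  [[0,0.8,0],[-0.039,0,-0.093],0.1],
  [[0,0.8,0],[-0.039,0,-0.093],0.1],
  [[0,0.8,0],[-0.039,0,-0.093],0.1],
])

```text
time: 38.35
eef_pos: [0.6108, 0.0484, 0.0643]
tcp_rot: [-0.664, 0.241, -0.244, 0.664]
contact_force: [-1.4, -2.6, 0.1]
opening: 0.247
```

```bash
python3 - <<'E'
from h import *
st()
E
```

```text
t 38.35 p [0.6108 0.0484 0.0643] jaw 0.87 q [-0.09  0.3   1.84 -0.    1.   -0.96] F [-1.4 -2.6  0.1] M [-0.44  0.28  0.29] op 0.247
```

>>> jog_arm([
  [[0,0.1,0],[-0.001,0,-0.013],0.1],
  [[0,0.2,0],[-0.003,0,-0.026],0.1],
  [[0,0.3,0],[-0.006,0,-0.038],0.1],
  [[0,0.4,0],[-0.01,0,-0.051],0.1],
  [[0,0.5,0],[-0.016,0,-0.062],0.1],
  [[0,0.6,0],[-0.023,0,-0.073],0.1],
  [[0,0.7,0],[-0.031,0,-0.084],0.1],
  [[0,0.75,0],[-0.035,0,-0.089],0.1],
  [[0,0.75,0],[-0.035,0,-0.089],0.1],
  [[0,0.75,0],[-0.035,0,-0.089],0.1],
])

```text
time: 39.18
eef_pos: [0.5263, 0.0018, 0.0642]
tcp_rot: [0.53, -0.466, 0.47, -0.53]
contact_force: [-2.5, -4.9, -0.4]
opening: 0.244
```

```bash
python3 - <<'E'
from h import *
st()
E
```

```text
t 39.18 p [0.5263 0.0018 0.0642] jaw 0.124 q [-0.19  0.13  2.05 -0.    0.96 -0.31] F [-2.5 -4.9 -0.4] M [-0.96  0.45  0.26] op 0.244
```

>>> jog_arm([
  [[0,0.05,0],[0,0,-0.0065],0.1],
  [[0,0.1,0],[-0.001,0,-0.013],0.1],
  [[0,0.14,0],[-0.0015,0,-0.018],0.1],
  [[0,0.16,0],[-0.0015,0,-0.021],0.1],
  [[0,0.16,0],[-0.0015,0,-0.0215],0.1],
  [[0,0.16,0],[-0.0015,0,-0.0215],0.1],
])

```text
time: 39.68
eef_pos: [0.5047, 0.0006, 0.0643]
tcp_rot: [0.492, -0.506, 0.51, -0.491]
contact_force: [-2.1, -3.0, -0.7]
opening: 0.242
```

```bash
python3 - <<'E'
from h import *
st()
E
```

```text
t 39.68 p [0.5047 0.0006 0.0643] jaw -0.034 q [-0.2   0.08  2.1  -0.    0.96 -0.16] F [-2.1 -3.  -0.7] M [-0.43  0.45  0.23] op 0.242
```

>>> jog_arm([
  [[0,0.01,0],[0,0,-0.0015],0.1],
  [[0,0.02,0],[0,0,-0.003],0.1],
  [[0,0.02,0],[0,0,-0.004],0.1],
  [[0,0.02,0],[0,0,-0.004],0.1],
])

```text
time: 40.02
eef_pos: [0.5047, 0.0009, 0.0644]
tcp_rot: [0.483, -0.509, 0.518, -0.489]
contact_force: [11.1, -1.2, -11.2]
opening: 0.24
```

```bash
python3 - <<'E'
from h import *
st()
c=cam("wrist"); cv2.imwrite("pics/w38.png",c["pixels"])
E
```

```text
t 40.02 p [0.5047 0.0009 0.0644] jaw -0.055 q [-0.2   0.07  2.11 -0.    0.95 -0.14] F [ 11.1  -1.2 -11.2] M [-0.23 -1.55  0.06] op 0.24
```

View pics/w38.png

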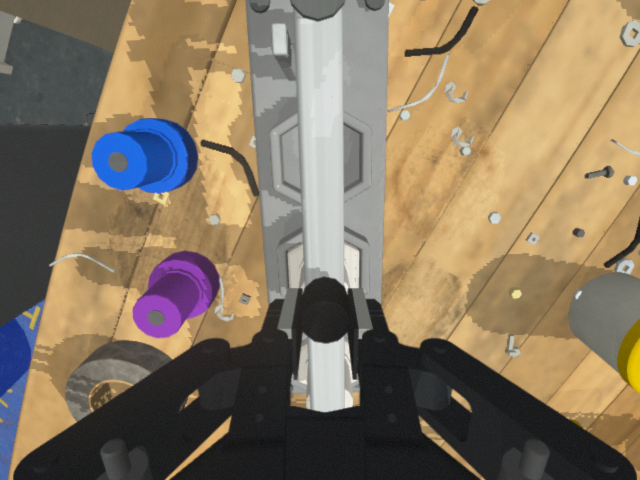

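>>> jog_arm([
  [[0,0,0],[0,0,0],0.3],
  [[0,0,0],[0,0,0],0.6],
  [[0,0,0],[0,0,0],0.6],
  [[0,0,0],[0,0,0],0.6],
  [[0,0,0],[0,-0.04,0],0.6],
  [[0,0,0],[0,-0.08,0],0.6],
  [[0,0,0],[0,-0.12,0],0.6],
  [[0,0,0],[0,-0.14,0],0.6],
  [[0,0,0],[0,-0.14,0],0.6],
])

```text
time: 40.82
eef_pos: [0.5063, 0.0011, 0.2117]
tcp_rot: [0.481, -0.506, 0.522, -0.491]
contact_force: [1.1, -0.4, 0.5]
opening: 0.604
```

```bash
python3 - <<'E'
from h import *
st()
c=cam("wrist"); cv2.imwrite("pics/w39.png",c["pixels"]); P=cloud(c)
m=(P[...,2]>.102)&(P[...,2]<.115)
for b,s,ce in blobs(m,60): print("knob",ce.round(1),s[4],P[b].mean(0).round(4))
m=(P[...,2]>.073)&(P[...,2]<.083)
for b,s,ce in blobs(m,200): print("bar",ce.round(1),s[4],P[b].mean(0).round(4),cv2.minAreaRect((P[b][:,:2]*1000).astype(np.float32)))
m=(P[...,2]>.055)&(P[...,2]<.070)
for b,s,ce in blobs(m,60): print(ce.round(1),s[4],P[b].mean(0).round(4))
c=cam("top"); cv2.imwrite("pics/t39.png",c["pixels"])
c=cam("side"); cv2.imwrite("pics/s39.png",cv2.resize(c["pixels"][130:330,220:480],None,fx=3,fy=3))
E
```

```text
t 40.82 p [0.5063 0.0011 0.2117] jaw -0.055 q [-0.2  -0.11  1.99 -0.    1.23 -0.14] F [ 1.1 -0.4  0.5] M [ 0.    0.06 -0.03] op 0.604
knob [318.8 226.2] 533 [0.5057 0.006  0.1086]
knob [473.  455.2] 402 [ 0.6601 -0.2661  0.1085]
bar [315.9 129.2] 3723 [0.5082 0.0814 0.0786] ((507.0909729003906, 77.4039306640625), (137.6415252685547, 23.942535400390625), 87.16082000732422)
bar [320.3 286.3] 2011 [ 0.5034 -0.0635  0.0778] ((503.3412170410156, -65.05557250976562), (108.84133911132812, 20.010698318481445), 88.05590057373047)
bar [625.7 382.8] 308 [ 0.856  -0.2154  0.0781] ((859.3665771484375, -218.24166870117188), (41.97128677368164, 19.07175064086914), 61.88541793823242)
bar [457.  432.5] 242 [ 0.6534 -0.2641  0.0784] ((658.1712036132812, -265.0906982421875), (18.89677619934082, 45.97216033935547), 85.03974151611328)
bar [631.2 441. ] 211 [ 0.8927 -0.3147  0.0777] ((893.5279541015625, -313.03155517578125), (37.196266174316406, 6.415708541870117), 58.955265045166016)
[203.8 148.4] 765 [0.4046 0.0723 0.0563]
[219.  240.9] 583 [ 0.4057 -0.0169  0.0562]
[534.4 264.4] 3368 [ 0.7245 -0.06    0.0657]
[332.8 293.4] 94 [ 0.5155 -0.0784  0.063 ]
[617.9 374. ] 169 [ 0.8592 -0.2153  0.0624]
[625.5 428.2] 437 [ 0.896  -0.3089  0.0624]
[454.6 421.4] 223 [ 0.6561 -0.2627  0.0633]
```

View pics/w39.png

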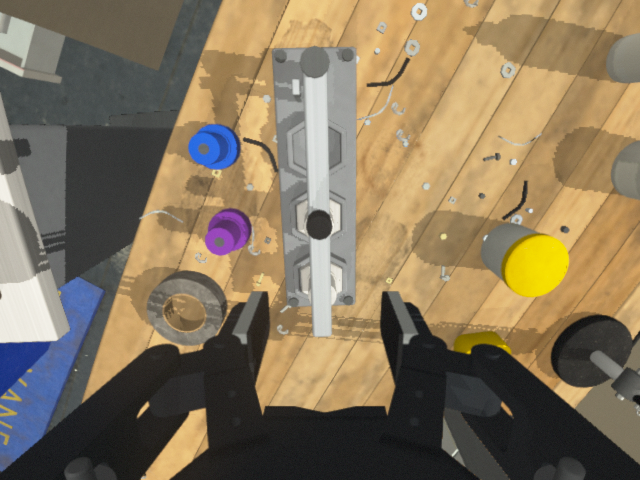

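View pics/s39.png

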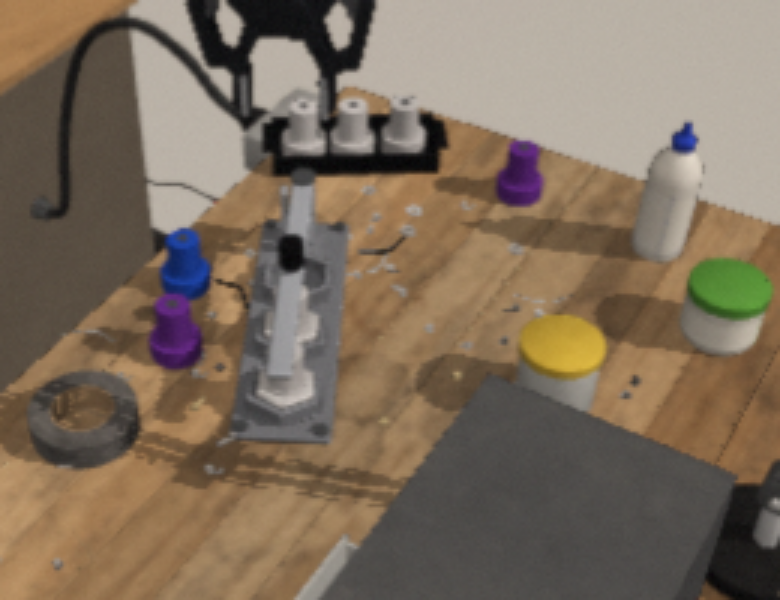

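```bash
python3 - <<'E'
from h import *
st(); print(ctrl.sign_off())
E
```

```text
t 40.97 p [0.5021 0.0018 0.2037] jaw -0.055 q [-0.2  -0.11  2.   -0.    1.23 -0.14] F [ 0.1 -0.2  0.1] M [-0.03 -0.02 -0.01] op 0.601
the job is handed in; nothing more can be done
None
```

The job is done and handed in at about 41 s. The scene held two hexagonal and three round aluminium drifts.

**What I did:** I swung the keeper fully open and set the hexagonal drifts in nests 3 and 2. The first landed on the nest wall and dropped in after a 3.5 mm shift; the second went straight in. I then stood the three round drifts in a row in the black tray and swung the keeper back until it stopped against about 11 N.

**Last checks:**
- **Hexagonal drifts:** both tops measured about 64 mm above the bench, which is fully home, and the keeper passed over them.
- **Round drifts:** all three tops measured about 60 mm, so they stand upright on the tray floor.
- **Keeper:** the final views show it over all three nests. The bar's direction differs from the rack's by about 0.01 rad, which is within measuring error; the force at the stop is the firmer evidence.
- **Left alone:** the yellow-lidded jar, the tape measure and the blue and purple look-alikes were never touched. The last views show no sign that they moved.

**What disagreed:** the visible fingertips ended about 28–30 mm behind the reported tool point, so my first grip on the knob closed on air just above it. I worked from the observed offset after that. The top and side cameras also differed by up to about 6–7 mm, so I used the wrist camera for fitting.

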